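Lock a focus barrel with its knurled ring

ROBOT

A 6-joint arm with a two-finger parallel gripper is mounted at the origin on the work surface. World frame = base frame: x ahead of the robot, y to its left, z up, the work surface at z = 0. Lengths are in mm, angles in rad, forces in N, time in s.
With the tool pointing down it reaches from about 350 to 875 mm from the base axis. Payload 4.2 kg.
Tool frame: the origin (TCP) lies at the very end of the fingers, on their centre line; the grasp point (between the pads) lies 19 mm behind it (arm.grasp_offset is the distance from the TCP to the grasp point, in mm); z points along the fingers, y is the direction in which the jaws open and shut (so a half turn about z gives the same grasp; the last joint's range is limited). The gripper opens to 85 mm and grips with 20 to 120 N. Pads are 22 mm wide; open, the fingers measure 114 mm over their backs; the gripper's body (76 mm by 85 mm) begins 54 mm behind the grasp point. The pads swing forward as they close: fully open they stand 13 mm farther back than shut.
Start: joints at [1.375, 0.385, 0.008, 0, -1.194, -0.259], TCP at [274.518, 561.462, 231.312] pointing down, gripper open.
Joint ranges: [-3.14, 3.14], [-1.21, 2.06], [-1.07, 1.41], [-3.16, 2.05], [-2.99, -0.16], [-3.1, 3.1]. Speed limits (rad/s): [2.79, 2.79, 3.14, 3.14, 3.14, 3.14].

INTERFACE

Orientations are given as a unit quaternion [x, y, z, w].
In Python, from bench import arm gives the robot as it stands.
- The arm moves only by the tool arm_command, never from a script. Its argument "commands" is one flat list of numbers, 4 for each row, row after row: the shift along the tool's x, y, z in m, then the turn about the tool's z in degrees. In form: [tx, ty, tz, roll, tx, ty, tz, roll, ...]. A call has exactly 5 rows; each row shifts and turns the pose as measured when the row begins, along the tool's axes as they then stand; what a row does not reach is not made up. A row lasts 1/10 s, in which the tool goes at most 50 mm and 8.59 degrees, less where a joint would pass 70% of its speed; a pose out of reach is approached as far as the arm can. A call with a gripper value outside its range is refused whole. "jaw" is the opening, from 0 (shut) to 1 (fully open), set as the call begins (left out, the last holds). The fingers move at their own pace and stop on an object; the grip force is fixed at half the most. Time passes only in rows, so rows that do not move let the fingers close, or fill a call up. It gives the time, the measured TCP pose, the force and the opening at its end, in the units of the state.
- arm.read_state(): the state, without advancing time (a new reading comes with each control period).
- arm.get_image(name): name is "scene" or "side" or "wrist"; returns the picture (400x640x3 uint8, red, green, blue); there is no depth.
- arm.camera_info(name): a dict with "camera_matrix" (3x3 intrinsics, pixels), "world_from_camera" (4x4, takes a point from camera to world coordinates). Camera axes: x right, y down, z forward; pixel columns grow to the right and rows downward; lengths in mm; the calibration is good to about 2 mm. A picture is of the moment at which its call begins: read the wrist's pose just before it. camera_info takes no time and is no camera call; for the wrist camera it gives the pose at the moment of the call.
- arm.job_done(): hands the job in, once; it reports no verdict.
Trained networks look in the newest picture that a camera, given by its name, has taken for a name from the list of things; names that differ only in an ending like _2 or _b are one class to them, and where a whole thing is asked for, a point or a joint stands for the part that bears it (a point fixed in the world has none). Each returns a list of dicts, best first, with "confidence" (0 to 1); they miss things now and then, are a little off and sometimes report something else, mostly with a low value. They report only what shows in the picture. A call takes as long as a camera call.
- arm.regions_of(camera, target): "mask" (400x640 bool, what is visible of it).
- arm.place_of(camera, target): "centre" ([x, y, z] in mm, in the coordinates of the camera as it stood for that picture, good to about 4 mm: a listed point, or the origin of a listed thing).
The state is a dict: "clock": time; "joints": joint angles; "joint_vel": joint speeds; "joint_efforts": joint torques, N m; "position": TCP position; "ee_rot": TCP orientation; "contact_force": force on the tool from outside, world axes, zero at the start; "wrist_torque": the same for the moment, N m; "gripper_width": finger opening in mm.
Only numpy, scipy, OpenCV 4.12 (cv2) and the standard library are available. Lean on these libraries where they do the work, as an engineer would, in place of code of your own. Each camera call takes 0.05 s, during which the arm holds its last target.

TASK

Set the blue barrel key flat down over the rectangular boss on top of the focus barrel, its tail on the grey ledge beside the red stop pin, so that the pin holds the barrel still. Then turn the brass knurled ring clockwise (seen from above) until it comes up tight on the housing and nip it to about 0.7 N m, never more than 1.1 N m. Let go, leaving the key in place on the boss, the barrel still at its setting, and the other things on the bench where they were.

Things in the scene. Friction and masses are not known exactly. Their poses are not given: they have to be found in the camera images.
- housing: Fixed black focus mount bolted to the bench, upright. Origin: centre of the tube's axis on the bench surface; z up. Base plate 12 mm thick, from x = -52 to +130 mm, 64 mm wide. Black tube 52 mm in diameter up to z = 80 mm. On its +x side a bracket carries a grey ledge (x 103 to 121 mm, y -24 to +42 mm, top at z = 105.5 mm) that supports the key's tail; the red stop pin stands on the ledge at y = -14 mm.
- seat (a point): Centre of the barrel's flat shoulder, on the barrel axis, 106 mm above the bench (it turns with the barrel). A steel boss 24 mm (along x) by 16 mm (along y) rises 10 mm from it, with a 20 by 12 mm lead-in cap 3 mm higher. Shoulder 40 mm in diameter. Its x axis points along the key's tail when the key is on the right way round (towards the ledge).
- barrel (a joint): Turn of the focus barrel in the housing, rad, clockwise from above positive. It starts between -0.1 and 0 and turns freely at about 0.06 N m. Its setting is from -0.12 to +0.28: with the key on and its tail bearing on the pin it stands at about +0.13, up to +0.2 at full torque. Unheld it is dragged round by the ring, which then never tightens.
- ring_mid (a point): Centre of the brass knurled lock ring, on the barrel axis at the ring's mid-height, 90 mm above the bench; ring 60 mm in diameter, 16 mm high (82 to 98 mm). The barrel, boss and key stand above it within 27 mm of the axis, except for the key's tail. z up.
- ring (a joint): Turn of the ring on the barrel, rad, clockwise from above positive. It starts between 0.6 and 1.0 and rubs on the barrel's thread with about 0.15 N m; at 1.6 it meets the housing and this reading all but stops (up to 1.62), while the torque on the ring climbs by about 9 N m per rad of further turning of the hand, as ring, key and pin give a little. Let go, it stays at about 1.6. The barrel and key take up about 0.1 to 0.25 rad of play before the pin holds them.
- key: Loose blue key, 70 g, lying flat on the bench, right side up. Origin: centre of its rectangular hole at its underside, z up, x along its tail. Head 42 (x) by 34 (y) by 8 mm with a through hole 26 by 18 mm, its lower edge bevelled by 2 mm; tail 12 mm wide, 8 mm thick, to x = 126 mm. A grip block stands on the tail: 26 mm (x) by 12 mm (y), centred at x = 74 mm, from z = 8 to 32 mm.
- stop_pin: Fixed red stop pin, 10 mm in diameter, 18 mm high. Origin: centre of its foot on the ledge, 112 mm from the barrel axis along the housing's x and 14 mm to its -y side. The key's tail is pressed against it when the ring is tightened: 0.7 N m on the ring gives about 6 to 7 N here.
- mirror_a: Bystander: mirror on a short black post, round 44 mm steel foot, 116 mm high; origin under its foot.
- mirror_b: Bystander: amber mirror on a short black post, round 44 mm steel foot, 126 mm high; origin under its foot.
- screw_jar: Bystander: screw jar, 44 mm in diameter, 55 mm high; origin under its centre.
- driver: Bystander: screwdriver lying on the bench, 160 mm long, handle to its -x.
- lens_cell: Bystander: black lens ring, 40 mm in diameter, 12 mm high, lying flat; origin under its centre.
- beam_block: Bystander: white block, 30 by 30 by 60 mm, upright; origin under its centre.
- lens_cap: Bystander: black rubber cap, 36 mm in diameter, 10 mm high; origin under its centre.

How it is judged (in metres and radians):
On the way, in this order (a step that is already met when the one before it is completed fails the run):
1. the key is seated on the boss, down on the shoulder, with the ring not yet tightened (z of key in the frame of seat between -0.003 and 0.003 m and horizontal distance between key and seat below 0.004 m and angle between key's own z axis and vertical below 0.12 rad and value of joint ring below 1.4 rad and value of joint barrel below 0.28 rad), for 0.2 s.
2. the ring is tight on the housing, the key seated and its tail pressed on the stop pin with more than 4.5 N (about 0.55 N m) (z of key in the frame of seat between -0.003 and 0.003 m and horizontal distance between key and seat below 0.004 m and angle between key's own z axis and vertical below 0.12 rad and value of joint ring above 1.58 rad and contact force between key and stop_pin above 4.5 N and value of joint barrel below 0.28 rad), for 0.2 s.
At the end, for the whole second after the job is handed in: The key is left seated over the boss (underside within 3 mm of the shoulder, hole within 4 mm of the axis, tilted less than 0.12 rad), the ring is home on the housing (its joint above 1.56), the barrel is at its setting (joint between -0.12 and +0.28), and all is released and at rest (z of key in the frame of seat between -0.003 and 0.003 m and horizontal distance between key and seat below 0.004 m and angle between key's own z axis and vertical below 0.12 rad and value of joint ring above 1.56 rad and value of joint barrel between -0.12 and 0.28 rad and linear speed of key below 0.02 m/s and velocity of joint ring below 0.05 rad/s); the robot touches nothing.
It fails at once if the ring is over-tightened: the key's tail presses on the stop pin with more than 11 N (about 1.25 N m) (contact force between key and stop_pin above 11 N).
It fails at once if the barrel is turned well away from its setting (more than 0.35 rad) (value of joint barrel above 0.35 rad or value of joint barrel below -0.35 rad).
It fails at once if a bystander is moved by more than 20 mm (distance of any of mirror_a, mirror_b, screw_jar, driver, lens_cell, beam_block, lens_cap from where it was at the start of the episode above 0.02 m).
It also fails if it takes over 58 s, if anything falls off the work surface, if the arm or the gripper's body presses on something with over 40 N, if the wrist force passes 120 N, or if a joint passes its speed limit or range.

## Working session

There is one attempt and no reset: what is moved stays moved. The work goes in short steps, Python scripts to look and compute and a tool call to move; the robot and the scene stay as the last step left them, time stands still between calls to the robot, and variables do not carry over. Pictures are saved under pics/ and viewed, and the job is handed in when it is done.

Besides the shell and the picture viewer there is one more tool, called after "Call:" by a JSON object that holds its "method" and its "body", one argument or row to a line. arm_command: Moves the arm, as the interface text tells. Its arguments: {"type":"object","properties":{"commands":{"type":"array"},"jaw":{"type":"number"}},"required":["commands"]}

```bash
ls; mkdir -p pics; python3 - <<'E'
from bench import arm
import cv2,numpy as np
print(arm.read_state())
for n in ["scene","side","wrist"]:
    im=arm.get_image(n); cv2.imwrite(f"pics/{n}0.png",im[:,:,::-1])
    i=arm.camera_info(n); print(n,np.round(i["camera_matrix"],1).tolist(),np.round(i["world_from_camera"],3).tolist())
    W=np.array(i["world_from_camera"])
    for t in ["key","housing","seat","ring_mid","stop_pin"] + (["mirror_a","screw_jar","driver","lens_cell","beam_block","lens_cap"] if n=="scene" else []):
        try:
            for d in arm.place_of(n,t)[:2]:
                print(t,round(d["confidence"],2),np.round(W[:3,:3]@np.array(d["centre"])+W[:3,3],1))
        except Exception as e: print(t,e)
E
```

```text
pics
{'clock': 0.0, 'joints': array([ 1.37458235e+00,  3.85540411e-01,  6.62600182e-03, -4.90737995e-04,
       -1.19400573e+00, -2.58586567e-01]), 'joint_vel': array([-0.00106727,  0.00207503, -0.00142026, -0.0014804 , -0.00066677,
        0.00107953]), 'joint_efforts': array([ 4.04189668e-04, -3.92286623e+01,  1.88400650e+01,  4.18624967e+00,
       -4.70802115e-03,  6.31893471e-06]), 'position': array([274.28750973, 560.9445528 , 230.23262878]), 'ee_rot': array([ 9.74234797e-01, -2.25533545e-01, -1.94837962e-04,  1.06850172e-03]), 'contact_force': array([-0.32224903, -0.28725583, -0.32435788]), 'wrist_torque': array([-0.0091874 , -0.02027842,  0.0349149 ]), 'gripper_width': 85.3473468645973}
scene [[512.7, 0.0, 314.5], [0.0, 512.7, 207.1], [0.0, 0.0, 1.0]] [[0.587, 0.596, -0.548, 1391.604], [0.809, -0.435, 0.395, -634.089], [-0.003, -0.675, -0.738, 1161.904], [0.0, 0.0, 0.0, 1.0]]
key 0.69 [ 533.9 -152.7    0.7]
key 0.31 [595.7 187.5 107.6]
housing 0.82 [562.   85.2  -3.2]
housing 0.57 [362.5 205.6   1. ]
seat 0.55 [562.5  86.8 107.5]
ring_mid 0.58 [557.9  82.4  91.6]
stop_pin 0.5
[... 236 characters left out ...]
k 0.62 [410.3 325.4   2.6]
lens_cap 0.55 [364.5 207.7   0.6]
side [[391.3, 0.0, 321.3], [0.0, 391.3, 197.1], [0.0, 0.0, 1.0]] [[-0.835, -0.369, 0.407, 196.19], [-0.55, 0.573, -0.608, 524.908], [-0.009, -0.732, -0.682, 693.628], [0.0, 0.0, 0.0, 1.0]]
key 0.85 [ 533.9 -154.4    5.2]
housing 0.69 [ 5.584e+02  8.760e+01 -2.000e-01]
seat 0.79 [563.   84.9 105.3]
ring_mid 0.84 [558.6  86.4  89.8]
ring_mid 0.56 [559.2  87.8   2.8]
stop_pin 0.44 [ 3.643e+02  2.106e+02 -2.000e-01]
stop_pin 0.42 [599.5 191.1 106.1]
wrist [[324.9, 0.0, 318.4], [0.0, 324.9, 200.6], [0.0, 0.0, 1.0]] [[-0.439, -0.863, -0.252, 337.896], [-0.899, 0.421, 0.124, 529.745], [-0.001, 0.281, -0.96, 374.014], [0.0, 0.0, 0.0, 1.0]]
```

View pics/scene0.png

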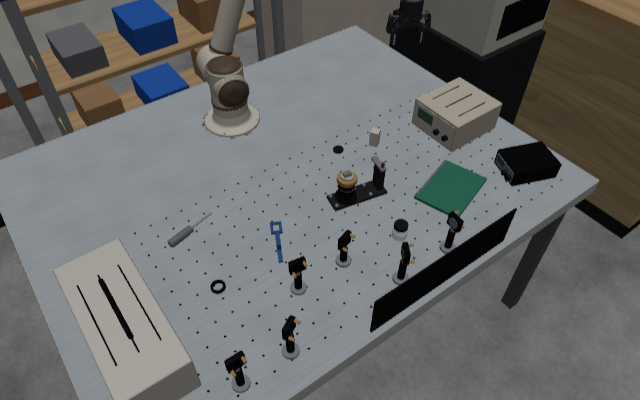

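View pics/side0.png

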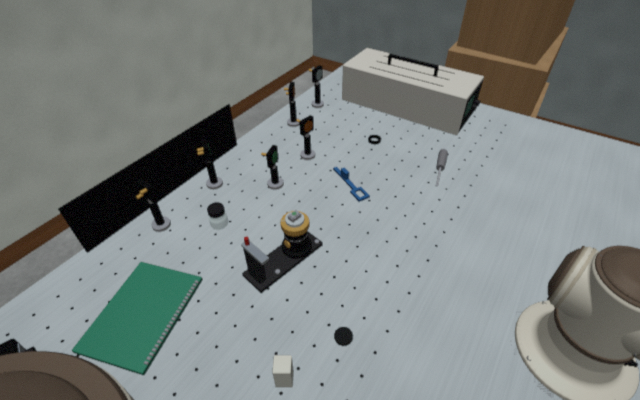

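View pics/wrist0.png

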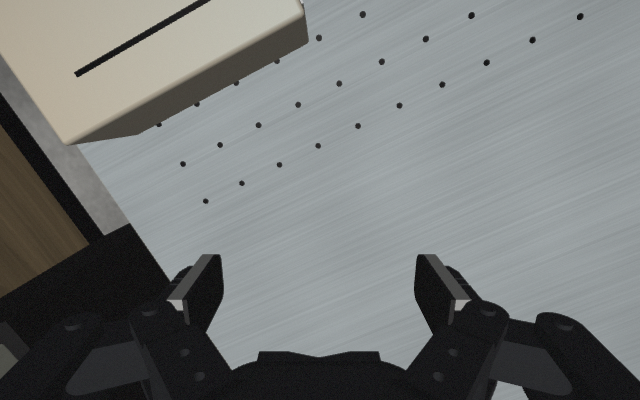

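```bash
cat > h.py <<'E'
from bench import arm
import cv2,numpy as np
from scipy.spatial.transform import Rotation as R
from scipy.optimize import least_squares
def save(n,im): cv2.imwrite(f"pics/{n}.png",im[:,:,::-1])
def unproj(cam,px,z,info=None):
    i=info or arm.camera_info(cam);K=np.array(i["camera_matrix"]);W=np.array(i["world_from_camera"])
    p=np.atleast_2d(px).astype(float);d=np.c_[(p[:,0]-K[0,2])/K[0,0],(p[:,1]-K[1,2])/K[1,1],np.ones(len(p))]@W[:3,:3].T
    o=W[:3,3];return o+d*((z-o[2])/d[:,2])[:,None]
def proj(cam,P,info=None):
    i=info or arm.camera_info(cam);K=np.array(i["camera_matrix"]);W=np.array(i["world_from_camera"])
    c=(np.atleast_2d(P)-W[:3,3])@W[:3,:3];u=c@K.T;return u[:,:2]/u[:,2:]
def st():
    s=arm.read_state();Rm=R.from_quat(s["ee_rot"]).as_matrix()
    print("t",round(s["clock"],2),"pos",np.round(s["position"],1),"hx",round(np.degrees(np.arctan2(Rm[1,0],Rm[0,0])),2),"tilt",np.round(Rm[:2,2],4),"F",np.round(s["contact_force"],1),"T",np.round(s["wrist_torque"],2),"w",round(s["gripper_width"],1),"j6",np.round(np.degrees(s["joints"][[0,5]]),0))
    return s,Rm
def togo(target,hx):
    s,Rm=st();d=Rm.T@(np.array(target)-s["position"]);h=np.degrees(np.arctan2(Rm[1,0],Rm[0,0]))
    print("tool shift mm",np.round(d,1),"roll deg",round((h-hx+180)%360-180,2))
def blue(im):
    hsv=cv2.cvtColor(im,cv2.COLOR_RGB2HSV);return cv2.inRange(hsv,(95,90,60),(125,255,255))
E
python3 - <<'E'
from h import *
for n in ["scene","side"]:
    im=cv2.imread(f"pics/{n}0.png")[:,:,::-1];m=blue(np.ascontiguousarray(im))
    k,lab,stt,c=cv2.connectedComponentsWithStats(m)
    g=proj(n,[[534,-153,4]])[0]
    j=min(range(1,k),key=lambda a:np.hypot(*(c[a]-g))+(0 if stt[a,4]>60 else 1e4));print(n,g,stt[j])
    ys,xs=np.where(lab==j);P=unproj(n,np.c_[xs,ys],4)[:,:2]
    a=P-P.mean(0);v=np.linalg.svd(a,full_matrices=False)[2][0];t=a@v
    print(P.mean(0),np.degrees(np.arctan2(v[1],v[0])),P[t.argmin()],P[t.argmax()])
E
```

```text
scene [276.94537524 227.78490889] [270 221  13  25 144]
[ 544.78033157 -162.19467444] -25.964908202167827 [ 504.6387488  -154.98319857] [ 593.26032206 -181.24229123]
side [358.25836118 193.72359603] [334 167  35  34 269]
[ 571.51633923 -177.97951136] 148.9163435240164 [ 643.76543443 -214.80238457] [ 513.91410952 -142.07988391]
```

```bash
cat >> h.py <<'E'
def plan(target,hx,n,roll=None):
    s,Rm=st();p=s["position"].copy();h=np.degrees(np.arctan2(Rm[1,0],Rm[0,0]))
    r=roll if roll is not None else (h-hx+180)%360-180
    d=(np.array(target)-p)/n
    out=[]
    for k in range(n):
        a=np.radians(h-k*r/n);x=np.array([np.cos(a),np.sin(a)]);y=np.array([np.sin(a),-np.cos(a)])
        out+=[round(d[:2]@x/1000,4),round(d[:2]@y/1000,4),round(-d[2]/1000,4),round(r/n,2)]
    for k in range(0,n,5): print(out[4*k:4*k+20])
E
python3 - <<'E'
from h import *
for t in [(298,288),(343,260),(404,278)]: print(unproj("scene",t,0))
plan([598,-190,185],150,25,184)
E
```

```text
[[ 741.47502142 -221.3153474     0.        ]]
[[739.3653136  -66.25574196   0.        ]]
[[885.07930998  30.48793355   0.        ]]
t 1.2 pos [274.5 561.5 231.3] hx -26.06 tilt [0. 0.] F [ 0.6  0.1 -0. ] T [ 0.02 -0.05  0.04] w 85.5 j6 [ 79. -15.]
[np.float64(0.0248), np.float64(0.0213), np.float64(0.0019), 7.36, np.float64(0.0274), np.float64(0.018), np.float64(0.0019), 7.36, np.float64(0.0294), np.float64(0.0143), np.float64(0.0019), 7.36, np.float64(0.031), np.float64(0.0104), np.float64(0.0019), 7.36, np.float64(0.0321), np.float64(0.0064), np.float64(0.0019), 7.36]
[np.float64(0.0327), np.float64(0.0022), np.float64(0.0019), 7.36, np.float64(0.0327), np.float64(-0.002), np.float64(0.0019), 7.36, np.float64(0.0321), np.float64(-0.0062), np.float64(0.0019), 7.36, np.float64(0.0311), np.float64(-0.0102), np.float64(0.0019), 7.36, np.float64(0.0295), np.float64(-0.0141), np.float64(0.0019), 7.36]
[np.float64(0.0275), np.float64(-0.0178), np.float64(0.0019), 7.36, np.float64(0.025), np.float64(-0.0212), np.float64(0.0019), 7.36, np.float64(0.022), np.float64(-0.0242), np.float64(0.0019), 7.36, np.float64(0.0188), np.float64(-0.0268), np.float64(0.0019), 7.36, np.float64(0.0152), np.float64(-0.029), np.float64(0.0019), 7.36]
[np.float64(0.0113), np.float64(-0.0307), np.float64(0.0019), 7.36, np.float64(0.0073), np.float64(-0.0319), np.float64(0.0019), 7.36, np.float64(0.0032), np.float64(-0.0326), np.float64(0.0019), 7.36, np.float64(-0.001), np.float64(-0.0327), np.float64(0.0019), 7.36, np.float64(-0.0052), np.float64(-0.0323), np.float64(0.0019), 7.36]
[np.float64(-0.0093), np.float64(-0.0314), np.float64(0.0019), 7.36, np.float64(-0.0133), np.float64(-0.0299), np.float64(0.0019), 7.36, np.float64(-0.017), np.float64(-0.028), np.float64(0.0019), 7.36, np.float64(-0.0204), np.float64(-0.0256), np.float64(0.0019), 7.36, np.float64(-0.0235), np.float64(-0.0227), np.float64(0.0019), 7.36]
```

Call:
{"method": "arm_command", "body": {
  "commands": [0.025,0.021,0,7.4,0.027,0.018,0,7.4,0.029,0.014,0,7.4,0.031,0.01,0,7.4,0.032,0.006,0,7.4]
}}

```text
clock: 1.7
position: [338.7, 410.8, 230.1]
ee_rot: [0.847, -0.531, 0.0, -0.0]
contact_force: [0.9, -0.3, 0.8]
gripper_width: 85.4
```

Call:
{"method": "arm_command", "body": {
  "commands": [0.033,0.002,0,7.4,0.033,-0.002,0,7.4,0.032,-0.006,0,7.4,0.031,-0.01,0,7.4,0.03,-0.014,0,7.4]
}}

```text
clock: 2.2
position: [399.7, 251.2, 231.1]
ee_rot: [-0.625, 0.781, 0.0, 0.002]
contact_force: [0.6, -1.0, -0.5]
gripper_width: 85.5
```

```bash
python3 - <<'E'
from h import *
plan([590,-185,185],150,20)
E
```

```text
t 2.2 pos [399.7 251.2 231.1] hx -102.66 tilt [0.0025 0.0024] F [ 0.6 -1.  -0.5] T [-0.02 -0.05 -0.05] w 85.5 j6 [ 52. -65.]
[np.float64(0.0192), np.float64(-0.0141), np.float64(0.0023), np.float64(5.37), np.float64(0.0178), np.float64(-0.0158), np.float64(0.0023), np.float64(5.37), np.float64(0.0162), np.float64(-0.0174), np.float64(0.0023), np.float64(5.37), np.float64(0.0145), np.float64(-0.0188), np.float64(0.0023), np.float64(5.37), np.float64(0.0127), np.float64(-0.0201), np.float64(0.0023), np.float64(5.37)]
[np.float64(0.0108), np.float64(-0.0212), np.float64(0.0023), np.float64(5.37), np.float64(0.0087), np.float64(-0.0221), np.float64(0.0023), np.float64(5.37), np.float64(0.0066), np.float64(-0.0228), np.float64(0.0023), np.float64(5.37), np.float64(0.0045), np.float64(-0.0234), np.float64(0.0023), np.float64(5.37), np.float64(0.0023), np.float64(-0.0237), np.float64(0.0023), np.float64(5.37)]
[np.float64(0.0), np.float64(-0.0238), np.float64(0.0023), np.float64(5.37), np.float64(-0.0022), np.float64(-0.0237), np.float64(0.0023), np.float64(5.37), np.float64(-0.0044), np.float64(-0.0234), np.float64(0.0023), np.float64(5.37), np.float64(-0.0066), np.float64(-0.0229), np.float64(0.0023), np.float64(5.37), np.float64(-0.0087), np.float64(-0.0222), np.float64(0.0023), np.float64(5.37)]
[np.float64(-0.0107), np.float64(-0.0213), np.float64(0.0023), np.float64(5.37), np.float64(-0.0126), np.float64(-0.0202), np.float64(0.0023), np.float64(5.37), np.float64(-0.0145), np.float64(-0.0189), np.float64(0.0023), np.float64(5.37), np.float64(-0.0162), np.float64(-0.0175), np.float64(0.0023), np.float64(5.37), np.float64(-0.0177), np.float64(-0.0159), np.float64(0.0023), np.float64(5.37)]
```

Call:
{"method": "arm_command", "body": {
  "commands": [0.019,-0.014,0,5.4,0.018,-0.016,0,5.4,0.016,-0.017,0,5.4,0.0145,-0.019,0,5.4,0.013,-0.02,0,5.4]
}}

```text
clock: 2.7
position: [447.4, 135.7, 232.5]
ee_rot: [-0.415, 0.91, 0.001, 0.003]
contact_force: [-0.1, -0.8, -1.2]
gripper_width: 85.4
```

Call:
{"method": "arm_command", "body": {
  "commands": [0.011,-0.021,0,5.4,0.009,-0.022,0,5.4,0.007,-0.023,0,5.4,0.0045,-0.023,0,5.4,0.002,-0.024,0,5.4]
}}

```text
clock: 3.2
position: [492.2, 19.9, 233.5]
ee_rot: [-0.182, 0.983, 0.002, 0.004]
contact_force: [1.0, 0.3, 0.5]
gripper_width: 85.9
```

Call:
{"method": "arm_command", "body": {
  "commands": [0,-0.024,0.004,5.4,-0.002,-0.024,0.004,5.4,-0.0045,-0.023,0.004,5.4,-0.0065,-0.023,0.004,5.4,-0.009,-0.022,0.004,5.4]
}}

```text
clock: 3.7
position: [536.1, -96.7, 214.2]
ee_rot: [0.063, 0.998, 0.003, 0.006]
contact_force: [0.5, 0.3, 0.4]
gripper_width: 85.6
```

```bash
python3 - <<'E'
from h import *
plan([590,-185,185],150,5)
E
```

```text
t 3.7 pos [536.1 -96.7 214.2] hx 172.79 tilt [0.012  0.0062] F [0.5 0.3 0.4] T [ 0.02 -0.01 -0.03] w 85.6 j6 [   7. -104.]
[np.float64(-0.0129), np.float64(-0.0162), np.float64(0.0058), np.float64(4.56), np.float64(-0.0141), np.float64(-0.0151), np.float64(0.0058), np.float64(4.56), np.float64(-0.0153), np.float64(-0.0139), np.float64(0.0058), np.float64(4.56), np.float64(-0.0164), np.float64(-0.0127), np.float64(0.0058), np.float64(4.56), np.float64(-0.0173), np.float64(-0.0113), np.float64(0.0058), np.float64(4.56)]
```

Call:
{"method": "arm_command", "body": {
  "commands": [-0.013,-0.016,0.006,4.6,-0.014,-0.015,0.006,4.6,-0.015,-0.014,0.006,4.6,-0.016,-0.013,0.006,4.6,-0.017,-0.011,0.006,4.6]
}}

```text
clock: 4.2
position: [590.7, -189.7, 184.1]
ee_rot: [0.27, 0.963, 0.005, 0.006]
contact_force: [0.4, 0.3, 0.3]
gripper_width: 85.5
```

```bash
python3 - <<'E'
from h import *
st()
im=arm.get_image("wrist");i=arm.camera_info("wrist");save("w1",im);st()
for d in arm.place_of("wrist","key"):
    W=i["world_from_camera"];print(d["confidence"],W[:3,:3]@np.array(d["centre"])+W[:3,3])
m=blue(im)
k,lab,stt,c=cv2.connectedComponentsWithStats(m);print(stt[:6])
E
```

```text
t 4.2 pos [ 590.7 -189.7  184.1] hx 148.71 tilt [0.014 0.006] F [0.4 0.3 0.3] T [-0.02  0.06 -0.02] w 85.5 j6 [  -3. -118.]
t 4.25 pos [ 591.6 -191.7  182.5] hx 148.48 tilt [0.013  0.0052] F [ 2.4 -1.3 -0.3] T [-0.09 -0.28 -0.03] w 85.5 j6 [  -3. -118.]
0.87 [ 533.14307948 -153.23080658   -7.48910076]
[[     0      0    640    400 253766]
 [   295     82     39     90   1587]
 [   325    172      1      2      2]
 [   314    175     16     56    645]]
```

View pics/w1.png

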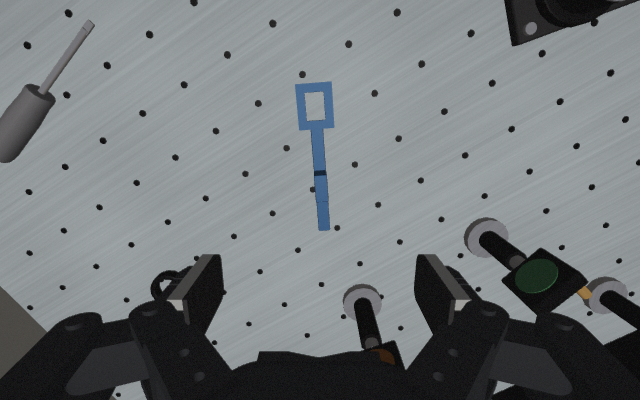

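```bash
cat >> h.py <<'E'
def boxpts(x0,x1,y0,y1,z0,z1): return np.array([[x,y,z] for x in(x0,x1) for y in(y0,y1) for z in(z0,z1)],float)
def rz(a): c,s=np.cos(a),np.sin(a);return np.array([[c,-s,0],[s,c,0],[0,0,1]])
S=8
def keymask(cam,p,info,z0=0,shape=(400,640)):
    T=lambda P:proj(cam,P@rz(p[2]).T+[p[0],p[1],z0],info)
    sub=4
    m=np.zeros((shape[0]*sub,shape[1]*sub),np.uint8)
    f=lambda P,v:cv2.fillConvexPoly(m,cv2.convexHull((T(P)*sub+sub/2-.5).round().astype(np.int32)),v)
    for b in [(-21,21,-17,17,0,8)]: f(boxpts(*b),255)
    mm=m.copy();m[:]=0
    tt=np.zeros_like(m)
    top=np.array([[-13,-9,8],[13,-9,8],[13,9,8],[-13,9,8]],float)
    bot=top*[1,1,0]
    h1=np.zeros_like(m);h2=np.zeros_like(m)
    for h,P in((h1,top),(h2,bot)): cv2.fillConvexPoly(h,(T(P)*sub).round().astype(np.int32),255)
    mm[(h1>0)&(h2>0)]=0
    m=mm
    f=lambda P,v:cv2.fillConvexPoly(m,cv2.convexHull((T(P)*sub).round().astype(np.int32)),v)
    f(boxpts(21,126,-6,6,0,8),255);f(boxpts(61,87,-6,6,8,32),255)
    return cv2.resize(m,(shape[1],shape[0]),interpolation=cv2.INTER_AREA)/255.
def fitkey(cam,mask,p0,info,z0=0):
    from scipy.optimize import minimize
    obs=mask/255.
    f=lambda q:np.abs(keymask(cam,[q[0],q[1],q[2]/100],info,z0)-obs).sum()
    r=None;x=np.array([p0[0],p0[1],p0[2]*100])
    for k in range(2):
        sim=np.vstack([x]+[x+d for d in np.diag([6,6,6])/(k+1)])
        r=minimize(f,x,method="Nelder-Mead",options=dict(initial_simplex=sim,maxiter=120,xatol=.05,fatol=.5));x=r.x
    print("fit",np.round(x[:2],1),"yaw",round(np.degrees(x[2]/100),2),"err px",round(r.fun,1),"of",obs.sum());return [x[0],x[1],x[2]/100]
E
python3 - <<'E'
from h import *
st()
im=arm.get_image("wrist");i=arm.camera_info("wrist");save("w2",im)
m=blue(im);m=cv2.morphologyEx(m,cv2.MORPH_CLOSE,np.ones((3,3)))
p=fitkey("wrist",m,[534,-153,np.radians(-31)],i)
o=im.copy();km=keymask("wrist",p,i)
o[...,0]=np.where(np.abs(km-m/255.)>.5,255,o[...,0]);save("w2o",cv2.resize(o[60:260,220:420],None,fx=3,fy=3))
g=np.array([p[0],p[1]])+74*np.array([np.cos(p[2]),np.sin(p[2])]);print(g)
togo([g[0],g[1],100],np.degrees(p[2])+180)
E
```

```text
t 4.3 pos [ 590.6 -190.5  182.8] hx 148.74 tilt [0.0121 0.006 ] F [ 0.3  1.2 -0.3] T [-0.01  0.02  0.01] w 85.2 j6 [  -3. -118.]
fit [ 529.8 -154. ] yaw -26.66 err px 212.2 of 2249.0
[ 595.9024407 -187.2493492]
t 4.35 pos [ 590.2 -189.6  183.3] hx 148.86 tilt [0.0123 0.0062] F [-0.6  0.7  0.1] T [ 0.    0.02 -0.02] w 85.0 j6 [  -3. -118.]
tool shift mm [-3.   4.  83.4] roll deg -4.48
```

View pics/w2o.png

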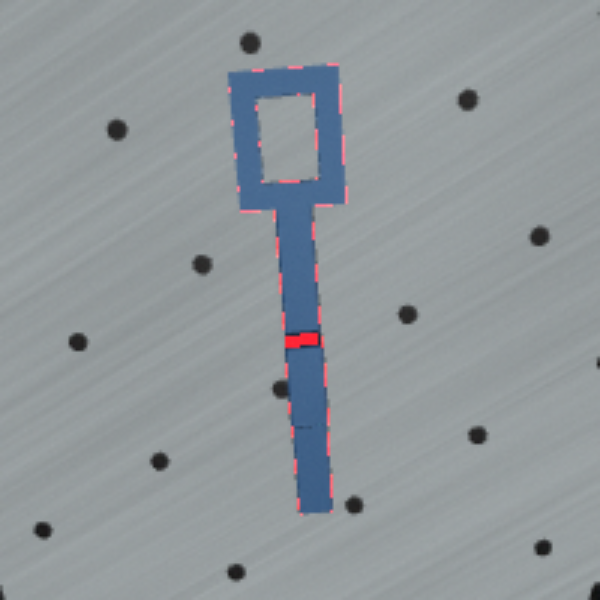

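Call:
{"method": "arm_command", "body": {
  "commands": [-0.0006,0.0008,0.025,-0.9,-0.0006,0.0008,0.025,-0.9,-0.0006,0.0008,0.025,-0.9,-0.0006,0.0008,0.025,-0.9,-0.0006,0.0008,0.02,-0.9],
  "jaw": 0.6
}}

```text
clock: 4.85
position: [599.6, -184.6, 67.1]
ee_rot: [0.225, 0.974, 0.005, 0.012]
contact_force: [0.3, -0.5, -0.3]
gripper_width: 51.3
```

```bash
python3 - <<'E'
from h import *
im=arm.get_image("wrist");i=arm.camera_info("wrist");save("w3",im)
m=blue(im);m=cv2.morphologyEx(m,cv2.MORPH_CLOSE,np.ones((3,3)))
p=fitkey("wrist",m,[530,-154,np.radians(-27)],i)
g=np.array([p[0],p[1]])+74*np.array([np.cos(p[2]),np.sin(p[2])]);print(g)
togo([g[0],g[1],5],np.degrees(p[2])+180)
E
```

```text
fit [ 528.1 -154.4] yaw -26.95 err px 629.9 of 5547.0
[ 594.03782641 -187.97803798]
t 4.9 pos [ 597.6 -184.    63.5] hx 154.0 tilt [0.0197 0.006 ] F [-0.6 -0.6 -2.7] T [ 0.05  0.14 -0.02] w 51.4 j6 [  -3. -113.]
tool shift mm [ 2.4 -6.  58.4] roll deg 0.94
```

View pics/w3.png

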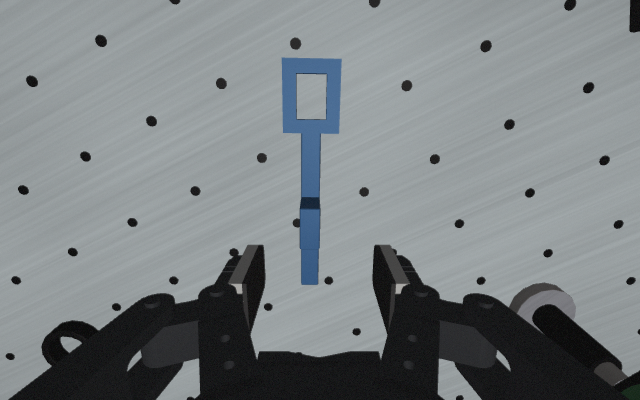

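Call:
{"method": "arm_command", "body": {
  "commands": [0.0006,-0.0013,0.013,0.2,0.0006,-0.0013,0.013,0.2,0.0006,-0.0012,0.012,0.2,0.0006,-0.0012,0.01,0.2,0,0,0.005,0.1]
}}

```text
clock: 5.4
position: [595.4, -185.4, 11.0]
ee_rot: [0.231, 0.973, 0.005, 0.011]
contact_force: [-0.9, -0.3, 0.4]
gripper_width: 50.8
```

```bash
python3 - <<'E'
from h import *
im=arm.get_image("wrist");i=arm.camera_info("wrist");save("w4",im)
m=blue(im);m[230:]=0
togo([594.2,-187.7,5],153.1)
E
```

```text
t 5.45 pos [ 595.1 -185.4   10.4] hx 153.32 tilt [0.0227 0.0054] F [-0.1 -0.1 -1.6] T [ 0.01  0.04 -0.01] w 51.2 j6 [  -3. -114.]
tool shift mm [-0.1 -2.6  5.4] roll deg 0.22
```

View pics/w4.png

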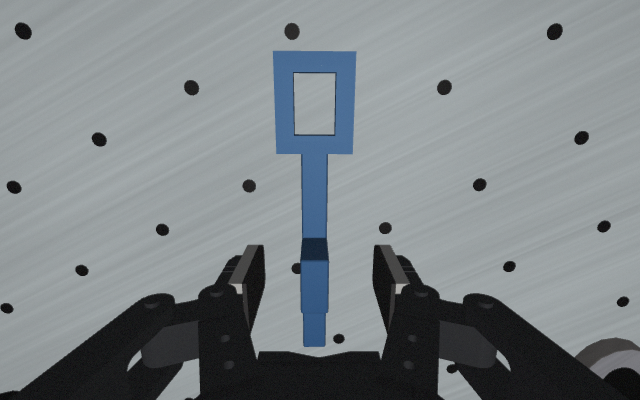

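Call:
{"method": "arm_command", "body": {
  "commands": [0,-0.001,0.0025,0.1,0,-0.001,0.0025,0.1,0,0,0.001,0,0,0,0,0,0,0,0,0],
  "jaw": 0.6
}}

```text
clock: 5.95
position: [595.6, -187.6, 5.4]
ee_rot: [0.232, 0.973, 0.005, 0.012]
contact_force: [0.1, -0.1, 0.3]
gripper_width: 51.1
```

Call:
{"method": "arm_command", "body": {
  "commands": [0,0,0,0,0,0,0,0,0,0,0,0,0,0,0,0,0,0,0,0],
  "jaw": 0.0
}}

```text
clock: 6.45
position: [596.0, -187.7, 6.2]
ee_rot: [0.232, 0.973, 0.005, 0.013]
contact_force: [0.3, -0.1, 0.5]
gripper_width: 11.0
```

```bash
python3 - <<'E'
from h import *
im=arm.get_image("wrist");i=arm.camera_info("wrist");save("w5",im)
st()
E
```

```text
t 6.5 pos [ 596.  -187.7    6.2] hx 153.13 tilt [0.0269 0.0046] F [-0.4 -0.4 -0.4] T [ 0.    0.07 -0.02] w 10.8 j6 [  -3. -114.]
```

View pics/w5.png

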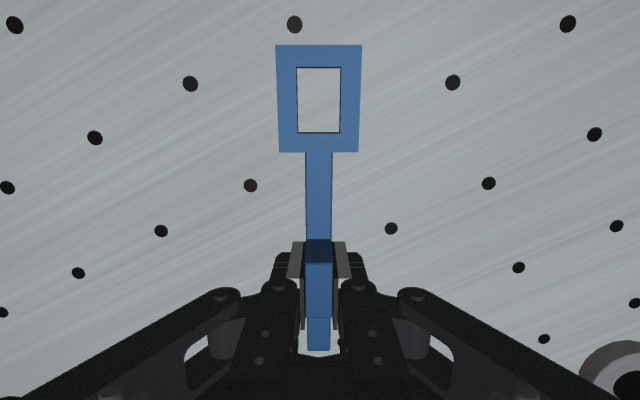

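Call:
{"method": "arm_command", "body": {
  "commands": [0,0,-0.015,0,0,0,-0.04,0,0,0,-0.045,0,0,0,-0.045,0,0,0,-0.02,0]
}}

```text
clock: 7.0
position: [589.0, -188.5, 175.8]
ee_rot: [0.232, 0.973, 0.004, 0.008]
contact_force: [1.1, 0.2, -1.0]
gripper_width: 11.1
```

```bash
python3 - <<'E'
from h import *
plan([579,209,170],-98.5,20)
E
```

```text
t 7.0 pos [ 589.  -188.5  175.8] hx 153.11 tilt [0.017  0.0048] F [ 1.1  0.2 -1. ] T [-0.02 -0.09  0.03] w 11.1 j6 [  -3. -114.]
[np.float64(0.0094), np.float64(0.0175), np.float64(0.0003), np.float64(-5.42), np.float64(0.0077), np.float64(0.0183), np.float64(0.0003), np.float64(-5.42), np.float64(0.006), np.float64(0.019), np.float64(0.0003), np.float64(-5.42), np.float64(0.0042), np.float64(0.0194), np.float64(0.0003), np.float64(-5.42), np.float64(0.0023), np.float64(0.0197), np.float64(0.0003), np.float64(-5.42)]
[np.float64(0.0004), np.float64(0.0199), np.float64(0.0003), np.float64(-5.42), np.float64(-0.0015), np.float64(0.0198), np.float64(0.0003), np.float64(-5.42), np.float64(-0.0033), np.float64(0.0196), np.float64(0.0003), np.float64(-5.42), np.float64(-0.0052), np.float64(0.0192), np.float64(0.0003), np.float64(-5.42), np.float64(-0.0069), np.float64(0.0186), np.float64(0.0003), np.float64(-5.42)]
[np.float64(-0.0087), np.float64(0.0179), np.float64(0.0003), np.float64(-5.42), np.float64(-0.0103), np.float64(0.017), np.float64(0.0003), np.float64(-5.42), np.float64(-0.0119), np.float64(0.0159), np.float64(0.0003), np.float64(-5.42), np.float64(-0.0133), np.float64(0.0147), np.float64(0.0003), np.float64(-5.42), np.float64(-0.0147), np.float64(0.0134), np.float64(0.0003), np.float64(-5.42)]
[np.float64(-0.0159), np.float64(0.012), np.float64(0.0003), np.float64(-5.42), np.float64(-0.0169), np.float64(0.0104), np.float64(0.0003), np.float64(-5.42), np.float64(-0.0178), np.float64(0.0088), np.float64(0.0003), np.float64(-5.42), np.float64(-0.0186), np.float64(0.0071), np.float64(0.0003), np.float64(-5.42), np.float64(-0.0192), np.float64(0.0053), np.float64(0.0003), np.float64(-5.42)]
```

Call:
{"method": "arm_command", "body": {
  "commands": [0.009,0.0175,0,-5.4,0.008,0.018,0,-5.4,0.006,0.019,0,-5.4,0.004,0.019,0,-5.4,0.002,0.02,0,-5.4]
}}

```text
clock: 7.5
position: [588.4, -89.6, 189.2]
ee_rot: [-0.008, 1.0, 0.002, 0.018]
contact_force: [0.9, -0.3, 0.0]
gripper_width: 10.8
```

Call:
{"method": "arm_command", "body": {
  "commands": [0.0005,0.02,0,-5.4,-0.0015,0.02,0,-5.4,-0.003,0.0195,0,-5.4,-0.005,0.019,0,-5.4,-0.007,0.0185,0,-5.4]
}}

```text
clock: 8.0
position: [582.3, 13.5, 195.5]
ee_rot: [-0.251, 0.968, -0.003, 0.02]
contact_force: [0.6, 0.2, -0.4]
gripper_width: 11.0
```

```bash
python3 - <<'E'
from h import *
plan([579,209,172],-98.5,10)
E
```

```text
t 8.0 pos [582.3  13.5 195.5] hx -150.91 tilt [0.0411 0.0046] F [ 0.6  0.2 -0.4] T [-0.06  0.06  0.  ] w 11.0 j6 [ 17. -79.]
[np.float64(-0.0092), np.float64(0.0172), np.float64(0.0024), np.float64(-5.24), np.float64(-0.0108), np.float64(0.0163), np.float64(0.0024), np.float64(-5.24), np.float64(-0.0122), np.float64(0.0153), np.float64(0.0024), np.float64(-5.24), np.float64(-0.0135), np.float64(0.0141), np.float64(0.0024), np.float64(-5.24), np.float64(-0.0148), np.float64(0.0128), np.float64(0.0024), np.float64(-5.24)]
[np.float64(-0.0159), np.float64(0.0114), np.float64(0.0024), np.float64(-5.24), np.float64(-0.0169), np.float64(0.0099), np.float64(0.0024), np.float64(-5.24), np.float64(-0.0177), np.float64(0.0083), np.float64(0.0024), np.float64(-5.24), np.float64(-0.0184), np.float64(0.0067), np.float64(0.0024), np.float64(-5.24), np.float64(-0.0189), np.float64(0.005), np.float64(0.0024), np.float64(-5.24)]
```

Call:
{"method": "arm_command", "body": {
  "commands": [-0.009,0.017,0.003,-5.2,-0.011,0.0165,0.003,-5.2,-0.012,0.015,0.003,-5.2,-0.0135,0.014,0.003,-5.2,-0.015,0.013,0.003,-5.2]
}}

```text
clock: 8.5
position: [579.9, 115.0, 187.2]
ee_rot: [-0.471, 0.882, -0.008, 0.023]
contact_force: [-0.1, 0.7, -0.9]
gripper_width: 10.9
```

Call:
{"method": "arm_command", "body": {
  "commands": [-0.016,0.0115,0.003,-5.2,-0.017,0.01,0.003,-5.2,-0.018,0.008,0.003,-5.2,-0.018,0.007,0.003,-5.2,-0.019,0.005,0.003,-5.2]
}}

```text
clock: 9.0
position: [575.6, 216.9, 178.3]
ee_rot: [-0.665, 0.747, -0.014, 0.023]
contact_force: [-0.4, 0.1, -0.7]
gripper_width: 11.4
```

```bash
python3 - <<'E'
from h import *
st()
im=arm.get_image("wrist");i=arm.camera_info("wrist");save("w6",im)
W=i["world_from_camera"]
for t in ["seat","stop_pin","ring_mid","key"]:
  for d in arm.place_of("wrist",t)[:2]: print(t,d["confidence"],W[:3,:3]@np.array(d["centre"])+W[:3,3])
st()
E
```

```text
t 9.0 pos [575.6 216.9 178.3] hx -96.64 tilt [0.052  0.0095] F [-0.4  0.1 -0.7] T [-0.    0.08  0.01] w 11.4 j6 [ 36. -44.]
stop_pin 0.49 [593.97605479 194.59545602 104.09875775]
t 9.25 pos [575.7 215.9 177.8] hx -96.92 tilt [0.0515 0.0091] F [-0.4 -0.  -0.9] T [-0.05  0.14 -0.02] w 11.1 j6 [ 36. -44.]
```

View pics/w6.png

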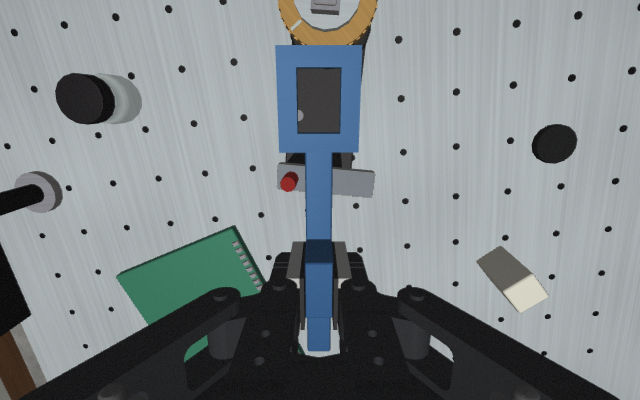

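```bash
python3 - <<'E'
from h import *
plan([572.5,159.2,160],-98.5,5)
E
```

```text
t 9.25 pos [575.7 215.9 177.8] hx -96.92 tilt [0.0515 0.0091] F [-0.4 -0.  -0.9] T [-0.05  0.14 -0.02] w 11.1 j6 [ 36. -44.]
[np.float64(0.0113), np.float64(-0.0007), np.float64(0.0036), np.float64(0.32), np.float64(0.0113), np.float64(-0.0008), np.float64(0.0036), np.float64(0.32), np.float64(0.0113), np.float64(-0.0008), np.float64(0.0036), np.float64(0.32), np.float64(0.0113), np.float64(-0.0009), np.float64(0.0036), np.float64(0.32), np.float64(0.0113), np.float64(-0.001), np.float64(0.0036), np.float64(0.32)]
```

Call:
{"method": "arm_command", "body": {
  "commands": [0.0115,-0.001,0.0045,0.3,0.0115,-0.001,0.0045,0.3,0.0115,-0.001,0.0045,0.3,0.0115,-0.001,0.0045,0.3,0.011,-0.001,0.004,0.3]
}}

```text
clock: 9.75
position: [573.9, 151.9, 154.6]
ee_rot: [-0.65, 0.759, -0.013, 0.023]
contact_force: [-0.1, 0.2, -1.0]
gripper_width: 10.6
```

```bash
python3 - <<'E'
from h import *
st()
im=arm.get_image("wrist");i=arm.camera_info("wrist");save("w7",im)
np.save("w7.npy",im);np.savez("w7i.npz",K=i["camera_matrix"],W=i["world_from_camera"])
st()
save("w7z",cv2.resize(im[0:260,190:450],None,fx=2.3,fy=2.3,interpolation=cv2.INTER_CUBIC))
E
```

```text
t 9.75 pos [573.9 151.9 154.6] hx -98.79 tilt [0.0522 0.0093] F [-0.1  0.2 -1. ] T [-0.    0.1   0.03] w 10.6 j6 [ 31. -41.]
t 9.8 pos [573.  150.3 153.7] hx -98.9 tilt [0.0496 0.0082] F [-1.1 -0.7 -1.2] T [-0.12  0.24 -0.01] w 11.3 j6 [ 31. -41.]
```

View pics/w7z.png

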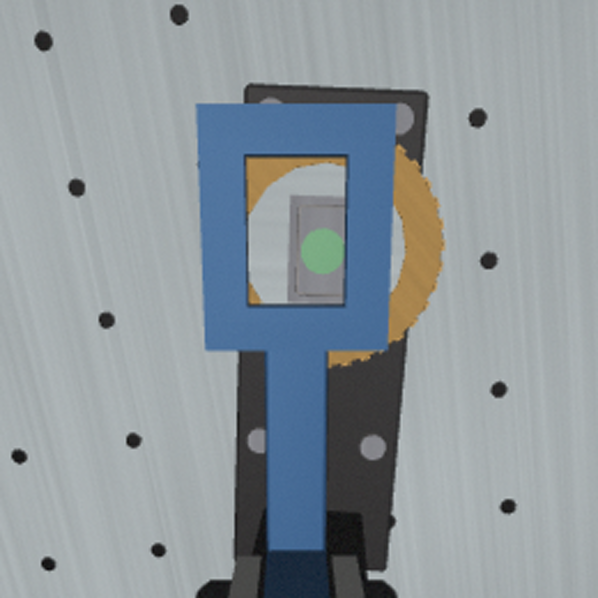

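```bash
python3 - <<'E'
from h import *
z=np.load("w7i.npz");i={"camera_matrix":z["K"],"world_from_camera":z["W"]};im=np.load("w7.npy")
f=lambda L:np.array(L,float)/2.3+[190,0]-.3
b=unproj("wrist",f([(291,196),(288,300)]),116,i);print(b)
d=b[1]-b[0];print("len",np.linalg.norm(d),"yaw",np.degrees(np.arctan2(d[1],d[0])))
u=d[:2]/np.linalg.norm(d[:2]);n=np.array([-u[1],u[0]]);print("seat",b[:,:2].mean(0)+8*n)
print("dot",unproj("wrist",f([(323,251)]),119,i))
zt=154.6-6.2+8
h=unproj("wrist",f([(245,156),(347,155),(345,305),(247,305)]),zt,i);print(np.round(h,1),h.mean(0))
d=h[3]+h[2]-h[0]-h[1];print("hole yaw",np.degrees(np.arctan2(d[1],d[0])),np.linalg.norm(d)/2,np.linalg.norm(h[1]-h[0]))
o=unproj("wrist",f([(197,104),(396,104),(388,350),(206,350)]),zt,i);print(o.mean(0),np.linalg.norm(o[0]-o[3]),np.linalg.norm(o[0]-o[1]))
# housing edges
bp=unproj("wrist",f([(246,88),(427,93),(235,555),(385,570)]),12,i);print(np.round(bp,1))
for a,c in((0,2),(1,3)):
    d=bp[c]-bp[a];print(np.degrees(np.arctan2(d[1],d[0])))
# ring
hsv=cv2.cvtColor(im,cv2.COLOR_RGB2HSV);m=cv2.inRange(hsv,(10,90,90),(25,255,255))
ys,xs=np.where(m>0);P=unproj("wrist",np.c_[xs,ys],98,i)[:,:2]
c0=np.array([560,86.]);r=np.linalg.norm(P-c0,axis=1);th=np.arctan2(*(P-c0).T[::-1])
bins=((th+np.pi)/(2*np.pi)*120).astype(int);out=np.array([P[bins==k][r[bins==k].argmax()] for k in set(bins) if r[bins==k].max()>26])
q=least_squares(lambda q:np.linalg.norm(out-q[:2],axis=1)-30,[560,86],loss="soft_l1").x;print("ring c",q,len(out))
E
```

```text
[[562.79643152  69.5967159  116.        ]
 [567.12061158  92.29132774 116.        ]]
len 23.102898945890484 yaw 79.21229909295795
seat [557.09990194  82.44138545]
dot [[557.32800375  82.49796366 119.        ]]
[[567.8  63.9 156.4]
 [550.4  66.5 156.4]
 [554.1  91.6 156.4]
 [571.9  88.9 156.4]] [561.03126722  77.74561945 156.4       ]
hole yaw 81.08233695747953 25.360031162886163 17.623432636005056
[560.97492887  77.81440243 156.4       ] 41.92164257839574 33.743006192969574
[[577.4  27.3  12. ]
 [516.4  39.   12. ]
 [612.6 199.4  12. ]
 [552.1 214.4  12. ]]
78.44773525878854
78.51384627881536
ring c [557.53353003  82.75811789] 55
```

```bash
python3 - <<'E'
from h import *
togo([570,154.9,136],-100)
E
```

```text
t 9.8 pos [573.  150.3 153.7] hx -98.9 tilt [0.0496 0.0082] F [-1.1 -0.7 -1.2] T [-0.12  0.24 -0.01] w 11.3 j6 [ 31. -41.]
tool shift mm [-3.8  4.5 17.6] roll deg 1.1
```

Call:
{"method": "arm_command", "body": {
  "commands": [-0.001,0.001,0.004,0.3,-0.001,0.001,0.004,0.3,-0.001,0.001,0.004,0.3,-0.0008,0.001,0.004,0.2,0,0.0005,0.002,0]
}}

```text
clock: 10.3
position: [570.3, 155.0, 134.0]
ee_rot: [-0.642, 0.767, -0.013, 0.022]
contact_force: [-0.9, 0.6, -0.9]
gripper_width: 10.8
```

```bash
python3 - <<'E'
from h import *
st()
arm.read_state();im=arm.get_image("wrist");im=arm.get_image("wrist");i=arm.camera_info("wrist")
np.save("w8.npy",im);np.savez("w8i.npz",K=i["camera_matrix"],W=i["world_from_camera"])
st()
save("w8z",cv2.resize(im[0:260,190:450],None,fx=2.3,fy=2.3,interpolation=cv2.INTER_CUBIC))
E
```

```text
t 10.3 pos [570.3 155.  134. ] hx -100.13 tilt [0.0503 0.0084] F [-0.9  0.6 -0.9] T [-0.06  0.08 -0.02] w 10.8 j6 [ 31. -43.]
t 10.4 pos [570.2 154.9 134.1] hx -100.13 tilt [0.0501 0.0082] F [ 0.8  0.4 -0.7] T [ 0.    0.11 -0.03] w 10.8 j6 [ 31. -42.]
```

View pics/w8z.png

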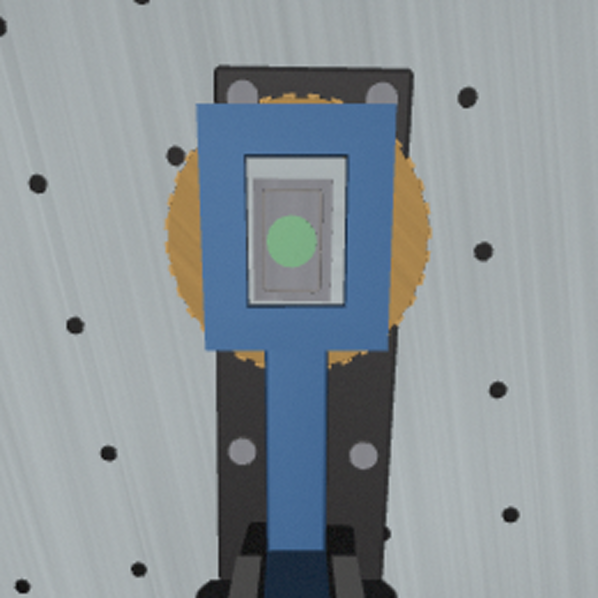

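```bash
python3 - <<'E'
from h import *
z=np.load("w8i.npz");i={"camera_matrix":z["K"],"world_from_camera":z["W"]};im=np.load("w8.npy")
f=lambda L:np.array(L,float)/2.3+[190,0]-.3
b=unproj("wrist",f([(254,180),(332,180),(330,300),(254,301)]),116,i);print(np.round(b,1),b.mean(0))
for a,c in((0,3),(1,2)):
    d=b[c]-b[a];print("boss yaw",np.degrees(np.arctan2(d[1],d[0])),np.linalg.norm(d))
c=unproj("wrist",f([(264,190),(322,190),(320,291),(264,293)]),119,i);print(c.mean(0))
print("dot",unproj("wrist",f([(291,241)]),119,i))
zt=134-6.2+8
h=unproj("wrist",f([(245,156),(347,155),(345,305),(247,305)]),zt,i);print(h.mean(0))
d=h[3]+h[2]-h[0]-h[1];print("hole yaw",np.degrees(np.arctan2(d[1],d[0])))
W=z["W"];print("cam",W[:3,3])
hsv=cv2.cvtColor(im,cv2.COLOR_RGB2HSV);m=cv2.inRange(hsv,(10,90,90),(25,255,255))
ys,xs=np.where(m>0);P=unproj("wrist",np.c_[xs,ys],98,i)[:,:2]
c0=np.array([557,83.]);r=np.linalg.norm(P-c0,axis=1);th=np.arctan2(*(P-c0).T[::-1])
bins=((th+np.pi)/(2*np.pi)*120).astype(int);out=np.array([P[bins==k][r[bins==k].argmax()] for k in set(bins) if r[bins==k].max()>26])
q=least_squares(lambda q:np.linalg.norm(out-q[:2],axis=1)-q[2],[560,86,30],loss="soft_l1").x;print("ring c",q,len(out))
E
```

```text
[[564.3  71.1 116. ]
 [548.9  73.9 116. ]
 [553.1  97.1 116. ]
 [568.9  94.5 116. ]] [558.7699189   84.16501738 116.        ]
boss yaw 78.88430402804079 23.838873000536505
boss yaw 79.64540303256675 23.51950063350294
[558.61338359  84.21822442 119.        ]
dot [[558.86382809  83.97872256 119.        ]]
[556.81813459  82.60256395 135.8       ]
hole yaw 79.84586477482279
cam [550.22515214  83.30266952 275.42850704]
ring c [558.70315767  84.02292207  29.99136042] 82
```

```bash
python3 - <<'E'
from h import *
togo([571.6,156.5,120],-100.6)
E
```

```text
t 10.4 pos [570.2 154.9 134.1] hx -100.13 tilt [0.0501 0.0082] F [ 0.8  0.4 -0.7] T [ 0.    0.11 -0.03] w 10.8 j6 [ 31. -42.]
tool shift mm [-1.6 -0.4 14.2] roll deg 0.47
```

Call:
{"method": "arm_command", "body": {
  "commands": [-0.0008,-0.0002,0.002,0.2,-0.0008,-0.0002,0.003,0.2,0,0,0.003,0.1,0,0,0.003,0,0,0,0.003,0]
}}

```text
clock: 10.9
position: [572.4, 157.3, 120.0]
ee_rot: [-0.638, 0.769, -0.013, 0.023]
contact_force: [0.3, 0.4, -0.7]
gripper_width: 10.6
```

```bash
python3 - <<'E'
from h import *
im=arm.get_image("wrist")
st()
save("w9z",cv2.resize(im[0:260,190:450],None,fx=2.3,fy=2.3,interpolation=cv2.INTER_CUBIC))
togo([571.6,156.5,112],-100.6)
E
```

```text
t 10.95 pos [572.  157.2 119.4] hx -100.64 tilt [0.0509 0.0087] F [ 0.4 -0.1 -1.2] T [0.   0.1  0.03] w 10.9 j6 [ 32. -43.]
t 10.95 pos [572.  157.2 119.4] hx -100.64 tilt [0.0509 0.0087] F [ 0.4 -0.1 -1.2] T [0.   0.1  0.03] w 10.9 j6 [ 32. -43.]
tool shift mm [0.9 0.6 7.3] roll deg -0.04
```

View pics/w9z.png

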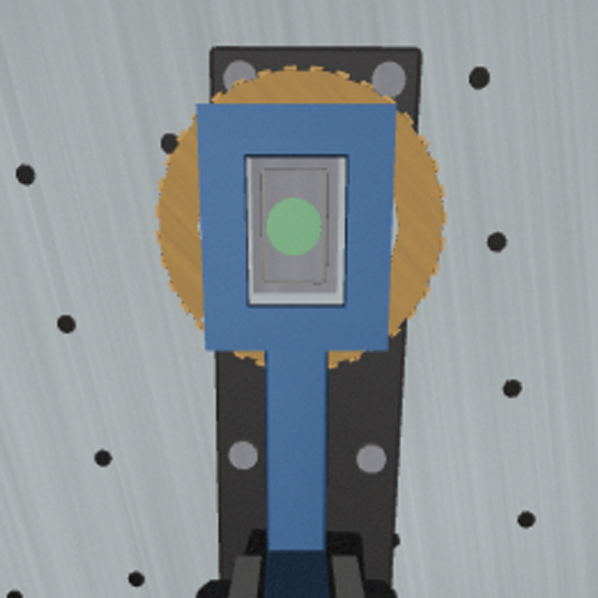

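Call:
{"method": "arm_command", "body": {
  "commands": [0.001,0.0003,0.001,0,0.0003,0.0002,0.0025,0,0,0,0.0025,0,0,0,0.002,0,0,0,0.001,0]
}}

```text
clock: 11.45
position: [572.0, 156.0, 112.0]
ee_rot: [-0.638, 0.769, -0.013, 0.022]
contact_force: [-3.2, 1.0, 5.8]
gripper_width: 11.2
```

```bash
python3 - <<'E'
from h import *
im=arm.get_image("wrist")
save("w10z",cv2.resize(im[0:260,190:450],None,fx=2.3,fy=2.3,interpolation=cv2.INTER_CUBIC))
togo([571.6,156.5,112],-100.6)
E
```

```text
t 11.5 pos [571.9 156.  112. ] hx -100.6 tilt [0.0516 0.0078] F [-2.7  0.6  6.1] T [-0.17  1.01 -0.08] w 10.9 j6 [ 31. -43.]
tool shift mm [-0.5  0.4  0. ] roll deg -0.0
```

View pics/w10z.png

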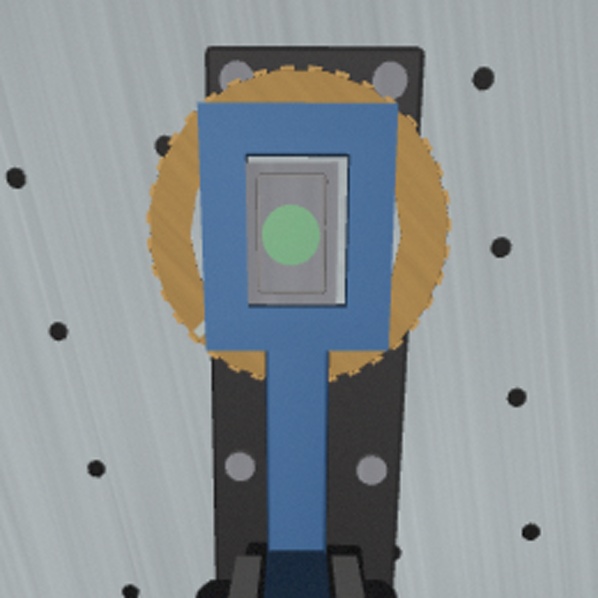

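Call:
{"method": "arm_command", "body": {
  "commands": [0,-0.0004,0.001,0,0,-0.0003,0.001,0,0,0,0.001,0,0,0,0.001,0,0,0,0.0005,0]
}}

```text
clock: 12.0
position: [572.0, 155.9, 112.1]
ee_rot: [-0.638, 0.769, -0.014, 0.022]
contact_force: [-1.8, -0.2, 2.5]
gripper_width: 10.9
```

```bash
python3 - <<'E'
from h import *
st();im=arm.get_image("side");save("s10",cv2.resize(im[180:300,220:360],None,fx=5,fy=5,interpolation=cv2.INTER_CUBIC))
E
```

```text
t 12.0 pos [572.  155.9 112.1] hx -100.63 tilt [0.0513 0.0067] F [-1.8 -0.2  2.5] T [-0.11  0.66 -0.1 ] w 10.9 j6 [ 32. -43.]
```

View pics/s10.png

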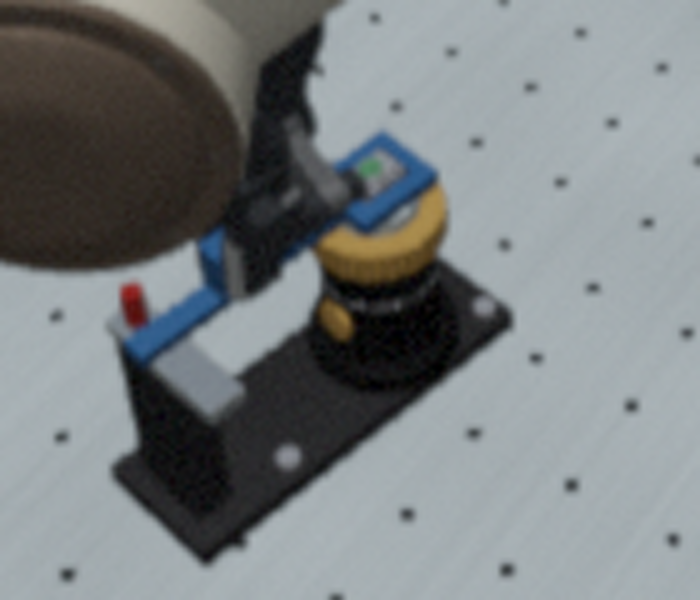

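Call:
{"method": "arm_command", "body": {
  "commands": [0,0,0,0,0,0,0,0,0,0,0,0,0,0,0,0,0,0,0,0],
  "jaw": 0.5
}}

```text
clock: 12.55
position: [572.5, 156.1, 110.8]
ee_rot: [-0.638, 0.769, -0.014, 0.022]
contact_force: [-0.1, -1.5, 0.2]
gripper_width: 42.4
```

```bash
python3 - <<'E'
from h import *
st();im=arm.get_image("side");save("s11",cv2.resize(im[180:300,220:360],None,fx=5,fy=5,interpolation=cv2.INTER_CUBIC))
im=arm.get_image("wrist");save("w11",im)
E
```

```text
t 12.55 pos [572.5 156.1 110.8] hx -100.61 tilt [0.0521 0.0074] F [-0.1 -1.5  0.2] T [-0.11  0.13  0.02] w 42.4 j6 [ 31. -43.]
```

View pics/s11.png

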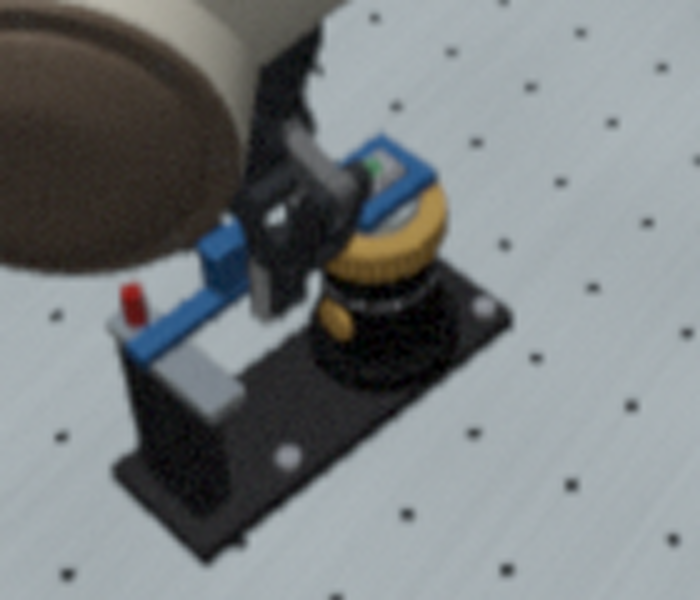

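View pics/w11.png

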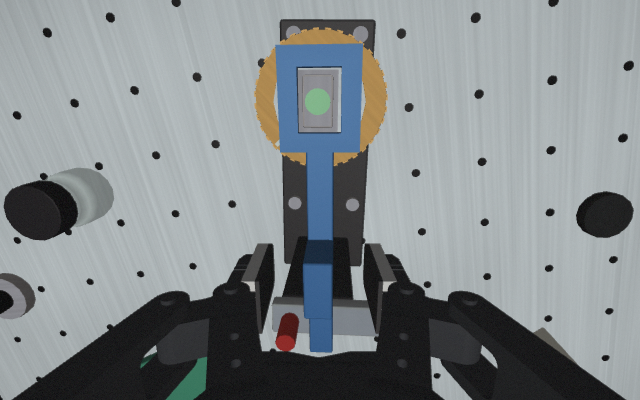

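Call:
{"method": "arm_command", "body": {
  "commands": [0,0,-0.01,0,0,0,-0.015,0,0,0,-0.015,0,0,0,-0.015,0,0,0,-0.005,0]
}}

```text
clock: 13.15
position: [569.2, 155.4, 174.4]
ee_rot: [-0.638, 0.769, -0.014, 0.022]
contact_force: [-0.1, -0.8, -0.4]
gripper_width: 42.6
```

```bash
python3 - <<'E'
from h import *
st();im=arm.get_image("wrist");im=arm.get_image("wrist");i=arm.camera_info("wrist");save("w12",im)
m=blue(im);m=cv2.morphologyEx(m,cv2.MORPH_CLOSE,np.ones((3,3)))
for z0 in(103,106,109): p=fitkey("wrist",m,[558.7,84,np.radians(79.5)],i,z0)
save("s12",cv2.resize(arm.get_image("side")[180:300,220:360],None,fx=5,fy=5,interpolation=cv2.INTER_CUBIC))
plan([560,84.2,150],-60.5,10)
E
```

```text
t 13.15 pos [569.2 155.4 174.4] hx -100.59 tilt [0.0516 0.0065] F [-0.1 -0.8 -0.4] T [-0.    0.06  0.  ] w 42.6 j6 [ 32. -43.]
fit [557.7  83.7] yaw 79.85 err px 321.3 of 5480.0
fit [557.5  83.8] yaw 79.92 err px 441.8 of 5480.0
fit [557.3  84.1] yaw 79.75 err px 592.6 of 5480.0
t 13.3 pos [568.2 155.1 172.2] hx -100.62 tilt [0.0484 0.0055] F [ 0.1 -0.1 -0.8] T [ 0.01  0.09 -0.02] w 42.8 j6 [ 32. -43.]
[np.float64(0.0071), np.float64(-0.0005), np.float64(0.0022), np.float64(-4.01), np.float64(0.0071), np.float64(0.0), np.float64(0.0022), np.float64(-4.01), np.float64(0.0071), np.float64(0.0005), np.float64(0.0022), np.float64(-4.01), np.float64(0.0071), np.float64(0.001), np.float64(0.0022), np.float64(-4.01), np.float64(0.007), np.float64(0.0015), np.float64(0.0022), np.float64(-4.01)]
[np.float64(0.0069), np.float64(0.002), np.float64(0.0022), np.float64(-4.01), np.float64(0.0067), np.float64(0.0024), np.float64(0.0022), np.float64(-4.01), np.float64(0.0065), np.float64(0.0029), np.float64(0.0022), np.float64(-4.01), np.float64(0.0063), np.float64(0.0034), np.float64(0.0022), np.float64(-4.01), np.float64(0.006), np.float64(0.0038), np.float64(0.0022), np.float64(-4.01)]
```

View pics/s12.png

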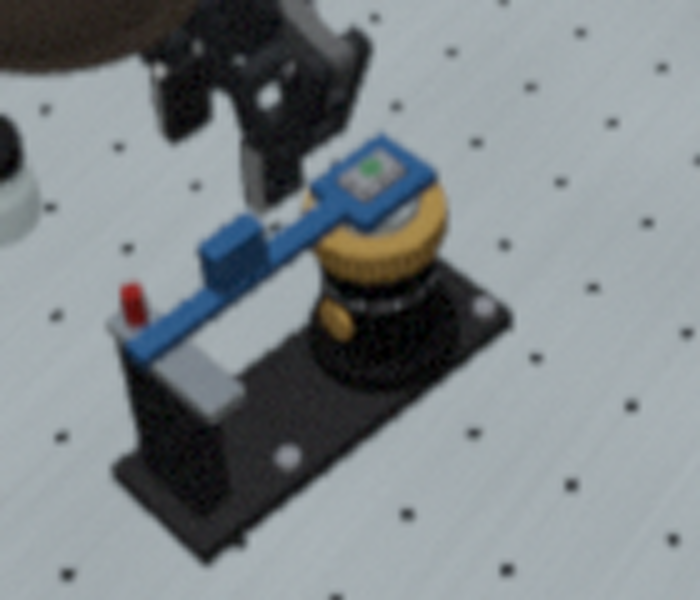

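View pics/w12.png

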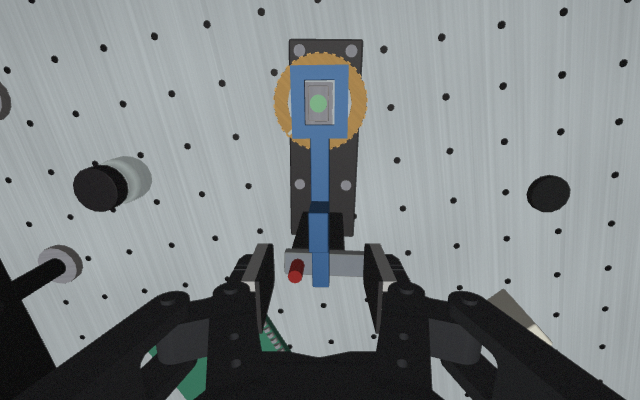

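Call:
{"method": "arm_command", "body": {
  "commands": [0.0142,-0.0005,0.001,-8.2,0.0142,0.001,0.001,-8.2,0.014,0.003,0.001,-8.2,0.0135,0.005,0.001,-8.2,0.012,0.006,0.001,-8.0],
  "jaw": 1.0
}}

```text
clock: 13.8
position: [558.5, 83.3, 161.3]
ee_rot: [0.874, -0.486, 0.017, -0.011]
contact_force: [-0.3, 0.4, -0.6]
gripper_width: 85.6
```

```bash
python3 - <<'E'
from h import *
arm.get_image("wrist");im=arm.get_image("wrist");i=arm.camera_info("wrist");save("w13",im)
togo([560,84.2,95],-60.5)
E
```

```text
t 13.9 pos [558.2  82.7 161.1] hx -58.59 tilt [0.0392 0.0024] F [-0.3  0.3 -0.4] T [-0.02  0.09  0.01] w 85.9 j6 [25.  5.]
tool shift mm [-1.6 -0.  66.1] roll deg 1.91
```

View pics/w13.png

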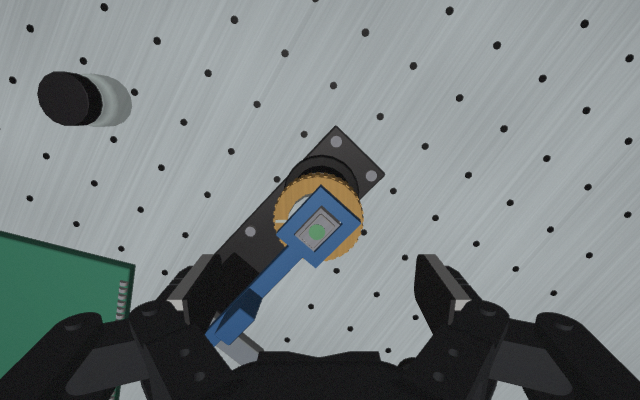

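Call:
{"method": "arm_command", "body": {
  "commands": [-0.0005,0,0.012,0.4,-0.0005,0,0.014,0.4,-0.0005,0,0.014,0.4,0,0,0.014,0.4,0,0,0.01,0.2]
}}

```text
clock: 14.4
position: [559.7, 86.4, 91.5]
ee_rot: [0.861, -0.509, 0.016, -0.011]
contact_force: [0.6, 0.1, 0.3]
gripper_width: 85.5
```

```bash
python3 - <<'E'
from h import *
arm.get_image("wrist");im=arm.get_image("wrist");i=arm.camera_info("wrist");save("w14",im)
togo([559.5,84.0,69],-60.5)
save("s14",cv2.resize(arm.get_image("side")[160:300,200:380],None,fx=4,fy=4,interpolation=cv2.INTER_CUBIC))
hsv=cv2.cvtColor(im,cv2.COLOR_RGB2HSV);m=cv2.inRange(hsv,(10,90,90),(25,255,255))
ys,xs=np.where(m>0);P=unproj("wrist",np.c_[xs,ys],98,i)[:,:2]
c0=np.array([558.7,84.]);r=np.linalg.norm(P-c0,axis=1);th=np.arctan2(*(P-c0).T[::-1])
bins=((th+np.pi)/(2*np.pi)*120).astype(int);out=np.array([P[bins==k][r[bins==k].argmax()] for k in set(bins) if r[bins==k].max()>26])
q=least_squares(lambda q:np.linalg.norm(out-q[:2],axis=1)-q[2],[560,86,30],loss="soft_l1").x;print("ring c",q,len(out))
E
```

```text
t 14.5 pos [559.1  86.   91.1] hx -61.12 tilt [0.0361 0.0019] F [-0.1 -0.6 -0.2] T [ 0.    0.04 -0.02] w 85.4 j6 [26.  2.]
tool shift mm [ 1.6  1.3 22.1] roll deg -0.62
ring c [559.31178116  83.51026383  30.46188392] 89
```

View pics/w14.png

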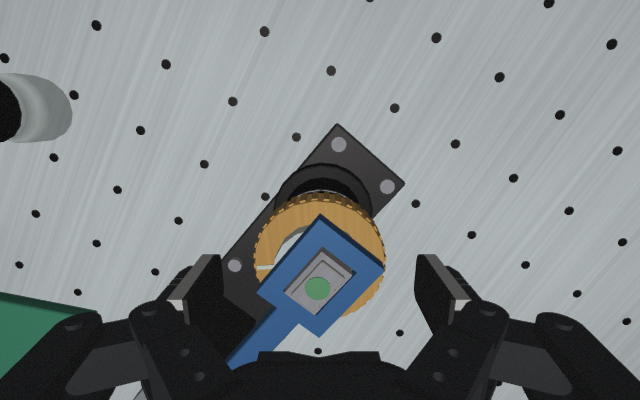

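View pics/s14.png

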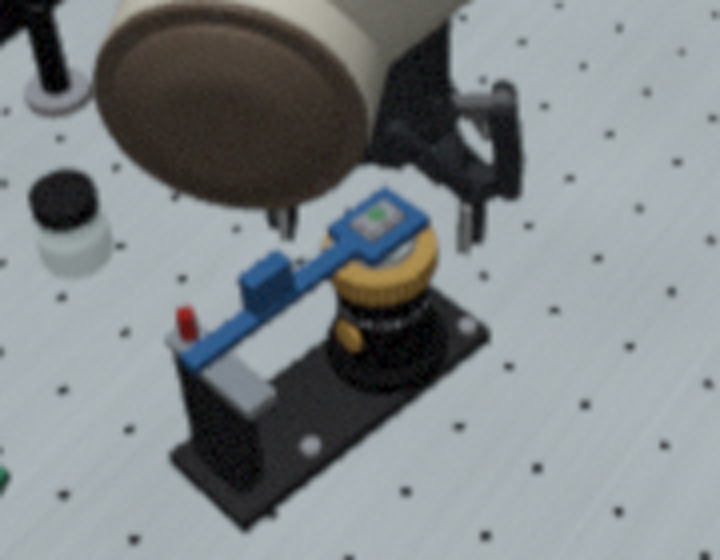

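Call:
{"method": "arm_command", "body": {
  "commands": [0.0006,0.0004,0.005,0,0.0006,0.0004,0.006,0,0.0004,0.0004,0.006,0,0,0,0.005,0,0,0,0.001,0]
}}

```text
clock: 15.05
position: [562.2, 85.0, 69.6]
ee_rot: [0.861, -0.508, 0.017, -0.013]
contact_force: [-0.6, 0.5, 0.0]
gripper_width: 85.2
```

```bash
python3 - <<'E'
from h import *
arm.get_image("wrist");im=arm.get_image("wrist");save("w15",im)
togo([559.4,83.9,67],-60.5)
E
```

```text
t 15.15 pos [562.4  85.1  70. ] hx -61.12 tilt [0.0434 0.0044] F [-0.2 -0.1  0.3] T [-0.03  0.04 -0.04] w 85.6 j6 [25.  3.]
tool shift mm [-0.5  3.3  2.9] roll deg -0.62
```

View pics/w15.png

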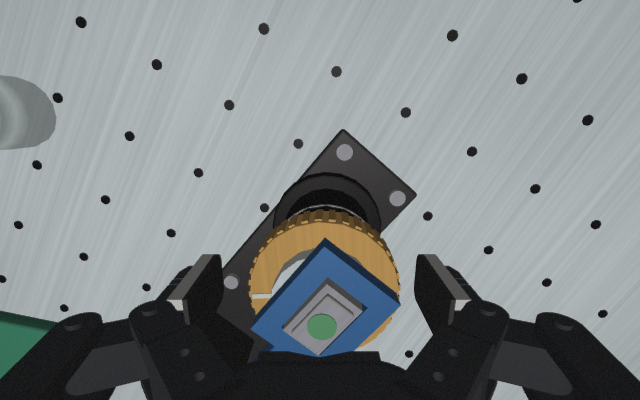

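Call:
{"method": "arm_command", "body": {
  "commands": [0,0.0012,0.0015,0,0,0.001,0.0015,0,0,0.0008,0.001,0,0,0,0,0,0,0,0,0],
  "jaw": 0.8
}}

```text
clock: 15.65
position: [560.2, 83.7, 66.3]
ee_rot: [0.861, -0.508, 0.018, -0.014]
contact_force: [0.5, 1.1, 0.7]
gripper_width: 68.2
```

```bash
python3 - <<'E'
from h import *
im=arm.get_image("wrist");save("w16",im)
togo([559.4,83.9,67],-60.5)
E
```

```text
t 15.7 pos [560.2  83.6  66.3] hx -61.12 tilt [0.0449 0.005 ] F [0.3 0.  0.1] T [ 0.04  0.1  -0.05] w 68.4 j6 [25.  3.]
tool shift mm [-0.6  0.5 -0.7] roll deg -0.62
```

View pics/w16.png

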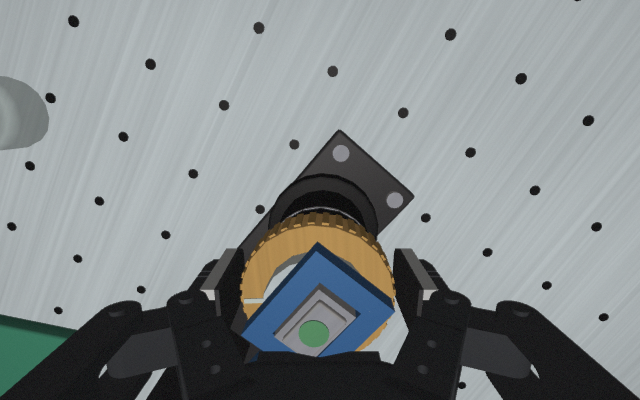

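Call:
{"method": "arm_command", "body": {
  "commands": [0,0,0,0,0,0,0,0,0,0,0,0,0,0,0,0,0,0,0,0],
  "jaw": 0.0
}}

```text
clock: 16.2
position: [560.6, 83.9, 67.1]
ee_rot: [0.861, -0.508, 0.019, -0.014]
contact_force: [-0.4, -0.3, 0.8]
gripper_width: 58.1
```

```bash
python3 - <<'E'
from h import *
im=arm.get_image("wrist");save("w17",im)
togo([559.4,83.9,67],-60.5)
E
```

```text
t 16.25 pos [560.6  83.9  67.2] hx -61.11 tilt [0.0463 0.0055] F [-1.1  0.9 -0. ] T [0.05 0.15 0.  ] w 58.2 j6 [25.  3.]
tool shift mm [-0.6  1.1  0.1] roll deg -0.61
```

View pics/w17.png

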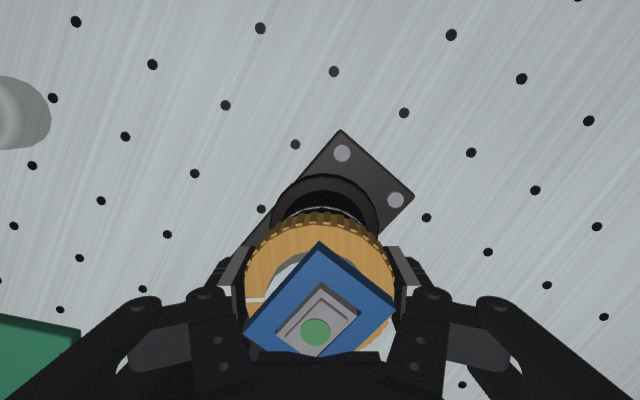

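Call:
{"method": "arm_command", "body": {
  "commands": [0,0,0,3,0,0,0,4,0,0,0,4,0,0,0,4,0,0,0,3]
}}

```text
clock: 16.75
position: [560.4, 83.8, 67.1]
ee_rot: [0.768, -0.64, 0.016, -0.016]
contact_force: [0.1, 0.2, 1.2]
gripper_width: 58.4
```

```bash
python3 - <<'E'
from h import *
im=arm.get_image("wrist");save("w18",im)
st()
E
```

```text
t 16.8 pos [560.4  83.8  67.2] hx -79.69 tilt [0.0453 0.0042] F [-0.2  0.4  0.4] T [-0.1   0.19 -0.01] w 58.2 j6 [ 25. -16.]
```

View pics/w18.png

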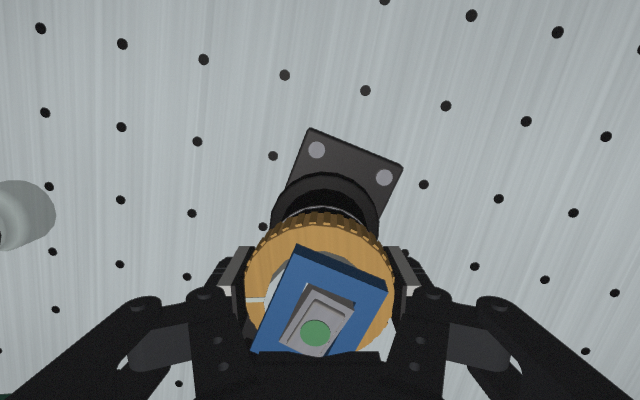

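Call:
{"method": "arm_command", "body": {
  "commands": [0,0,0,3,0,0,0,4,0,0,0,4,0,0,0,3,0,0,0,2]
}}

```text
clock: 17.3
position: [560.2, 83.7, 67.1]
ee_rot: [-0.67, 0.742, -0.014, 0.017]
contact_force: [0.2, 0.4, 0.2]
gripper_width: 58.5
```

```bash
python3 - <<'E'
from h import *
im=arm.get_image("wrist");save("w19",im)
st()
im=arm.get_image("side");save("s19",cv2.resize(im[160:300,200:380],None,fx=4,fy=4,interpolation=cv2.INTER_CUBIC))
E
```

```text
t 17.35 pos [560.2  83.7  67.1] hx -95.86 tilt [0.0443 0.0027] F [-0.7  0.8  0.2] T [-0.13  0.11 -0.02] w 58.1 j6 [ 25. -32.]
```

View pics/w19.png

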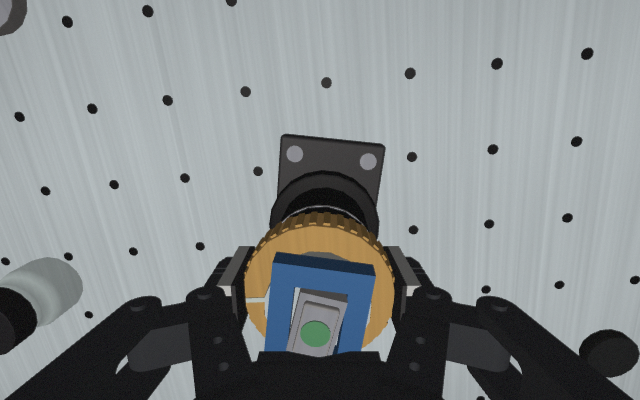

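View pics/s19.png

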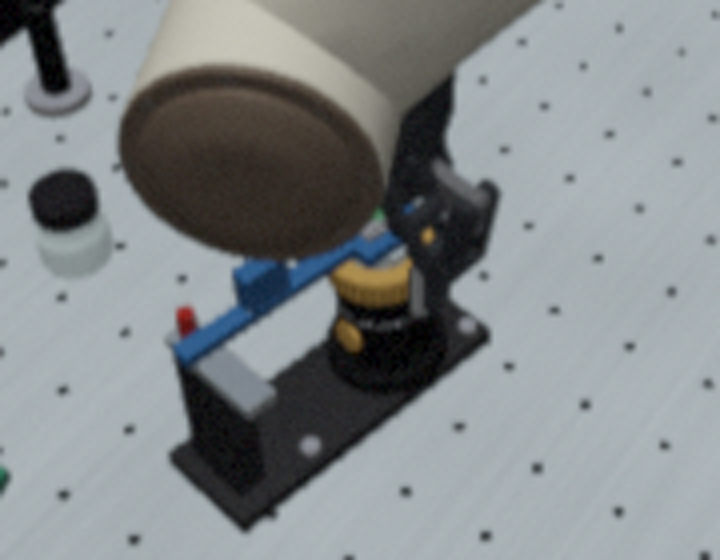

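Call:
{"method": "arm_command", "body": {
  "commands": [0,0,0,1,0,0,0,1,0,0,0,1,0,0,0,1,0,0,0,1]
}}

```text
clock: 17.9
position: [560.1, 83.7, 67.1]
ee_rot: [-0.637, 0.771, -0.013, 0.018]
contact_force: [0.5, 0.6, -0.2]
gripper_width: 58.4
```

```bash
python3 - <<'E'
from h import *
s,_=st();print(s["joint_efforts"][5], s["joint_efforts"])
E
```

```text
t 17.9 pos [560.1  83.7  67.1] hx -100.89 tilt [0.044  0.0022] F [ 0.5  0.6 -0.2] T [-0.11  0.13  0.18] w 58.4 j6 [ 25. -37.]
-0.03550895838998258 [-3.65121514e-01 -3.68193841e+01  1.39735937e+01  2.89121903e+00
  1.81916216e-01 -3.55089584e-02]
```

Call:
{"method": "arm_command", "body": {
  "commands": [0,0,0,0.6,0,0,0,0.6,0,0,0,0.6,0,0,0,0.6,0,0,0,0.6]
}}

```text
clock: 18.4
position: [560.1, 83.7, 67.1]
ee_rot: [-0.614, 0.789, -0.013, 0.018]
contact_force: [-1.3, 0.2, 0.1]
gripper_width: 58.2
```

```bash
python3 - <<'E'
from h import *
s,_=st();im=arm.get_image("wrist");save("w20",im);s,_=st()
E
```

```text
t 18.4 pos [560.1  83.7  67.1] hx -104.15 tilt [0.0439 0.0021] F [-1.3  0.2  0.1] T [-0.14  0.15  0.14] w 58.2 j6 [ 25. -41.]
t 18.45 pos [560.   83.7  67.1] hx -104.17 tilt [0.0439 0.0022] F [-1.1  0.4 -0.9] T [-0.12  0.19  0.01] w 58.1 j6 [ 25. -41.]
```

View pics/w20.png

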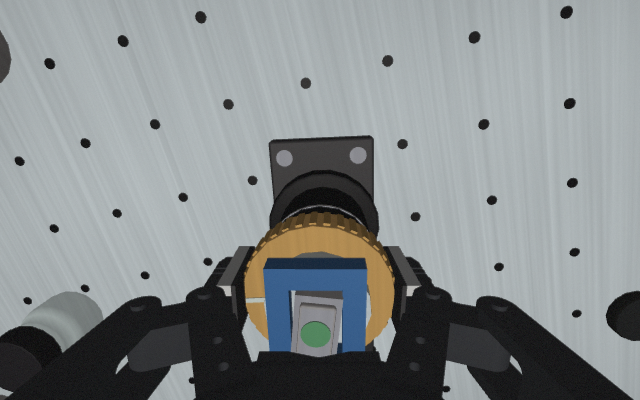

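Call:
{"method": "arm_command", "body": {
  "commands": [0,0,0,0.8,0,0,0,0.8,0,0,0,0.8,0,0,0,0.8,0,0,0,0.8]
}}

```text
clock: 18.95
position: [560.0, 83.7, 67.1]
ee_rot: [-0.584, 0.811, -0.012, 0.018]
contact_force: [-0.3, 0.8, 0.3]
gripper_width: 58.3
```

```bash
python3 - <<'E'
from h import *
s,_=st()
E
```

```text
t 18.95 pos [560.   83.7  67.1] hx -108.5 tilt [0.0438 0.0021] F [-0.3  0.8  0.3] T [-0.15  0.18  0.24] w 58.3 j6 [ 25. -45.]
```

Call:
{"method": "arm_command", "body": {
  "commands": [0,0,0,0.6,0,0,0,0.6,0,0,0,0.6,0,0,0,0.6,0,0,0,0.6]
}}

```text
clock: 19.45
position: [560.0, 83.7, 67.1]
ee_rot: [-0.561, 0.828, -0.011, 0.019]
contact_force: [-0.6, 1.1, 0.0]
gripper_width: 58.5
```

```bash
python3 - <<'E'
from h import *
s,_=st()
E
```

```text
t 19.45 pos [560.   83.7  67.1] hx -111.77 tilt [0.0438 0.0021] F [-0.6  1.1  0. ] T [-0.24  0.16  0.16] w 58.5 j6 [ 25. -48.]
```

Call:
{"method": "arm_command", "body": {
  "commands": [0,0,0,0.8,0,0,0,0.8,0,0,0,0.7,0,0,0,0.7,0,0,0,0.7]
}}

```text
clock: 19.95
position: [559.9, 83.7, 67.1]
ee_rot: [-0.531, 0.847, -0.011, 0.019]
contact_force: [-1.0, 0.5, -0.8]
gripper_width: 58.5
```

```bash
python3 - <<'E'
from h import *
s,_=st()
E
```

```text
t 19.95 pos [559.9  83.7  67.1] hx -115.76 tilt [0.0436 0.0018] F [-1.   0.5 -0.8] T [-0.21  0.18  0.33] w 58.5 j6 [ 25. -52.]
```

Call:
{"method": "arm_command", "body": {
  "commands": [0,0,0,0.5,0,0,0,0.5,0,0,0,0.5,0,0,0,0.4,0,0,0,0.3]
}}

```text
clock: 20.45
position: [559.9, 83.7, 67.1]
ee_rot: [-0.515, 0.857, -0.011, 0.019]
contact_force: [-1.1, 0.3, 0.4]
gripper_width: 58.9
```

```bash
python3 - <<'E'
from h import *
s,_=st()
E
```

```text
t 20.45 pos [559.9  83.7  67.1] hx -117.9 tilt [0.0434 0.0007] F [-1.1  0.3  0.4] T [-0.2   0.17  0.74] w 58.9 j6 [ 25. -55.]
```

```bash
python3 - <<'E'
from h import *
for k in range(3):
    im=arm.get_image("wrist");st()
save("w21",im)
im=arm.get_image("scene");save("c21",cv2.resize(im[130:230,300:420],None,fx=5,fy=5,interpolation=cv2.INTER_CUBIC));st()
im=arm.get_image("side");save("s21",cv2.resize(im[160:300,200:380],None,fx=4,fy=4,interpolation=cv2.INTER_CUBIC));st()
E
```

```text
t 20.5 pos [559.9  83.7  67.1] hx -117.91 tilt [0.0434 0.0007] F [-1.   0.4  0.3] T [-0.25  0.17  0.62] w 58.5 j6 [ 25. -55.]
t 20.55 pos [559.9  83.7  67.1] hx -117.91 tilt [0.0434 0.0008] F [-0.5  0.5  1.1] T [-0.22  0.19  0.55] w 58.5 j6 [ 25. -55.]
t 20.6 pos [559.9  83.7  67.1] hx -117.91 tilt [0.0434 0.0008] F [-0.3  1.   0.3] T [-0.23  0.17  0.63] w 58.5 j6 [ 25. -55.]
t 20.65 pos [559.9  83.7  67.1] hx -117.92 tilt [0.0434 0.0009] F [-0.3  0.3  0.2] T [-0.27  0.15  0.6 ] w 58.0 j6 [ 25. -55.]
t 20.7 pos [559.9  83.7  67.1] hx -117.92 tilt [0.0435 0.0009] F [-0.4 -0.1  0. ] T [-0.21  0.19  0.58] w 58.3 j6 [ 25. -55.]
```

View pics/s21.png

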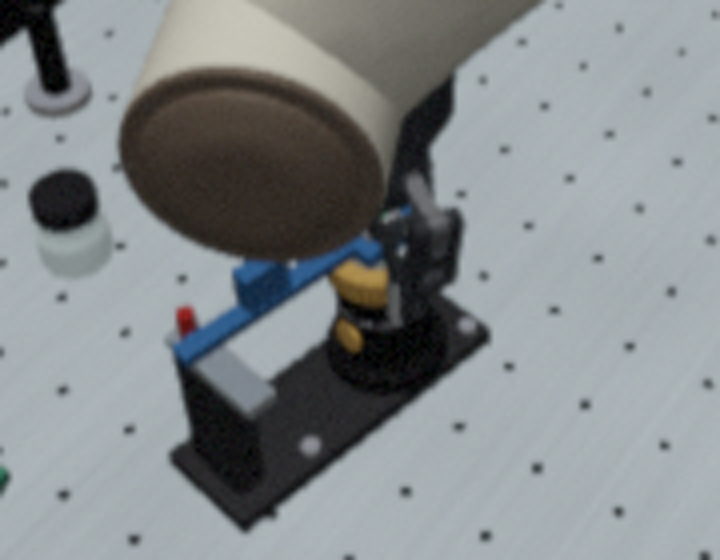

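View pics/w21.png

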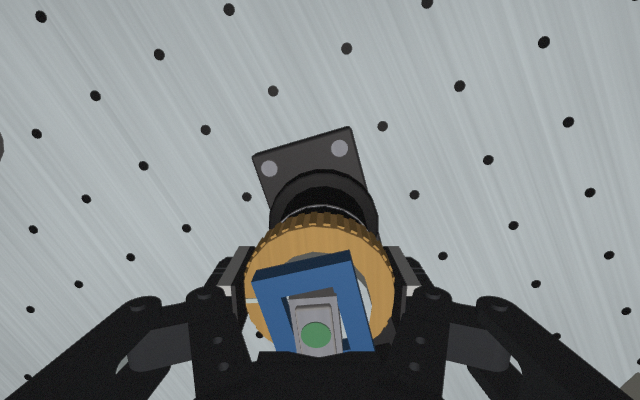

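Call:
{"method": "arm_command", "body": {
  "commands": [0,0,0,0.2,0,0,0,0.2,0,0,0,0.2,0,0,0,0.15,0,0,0,0.1]
}}

```text
clock: 21.2
position: [559.9, 83.7, 67.1]
ee_rot: [-0.51, 0.86, -0.011, 0.019]
contact_force: [-0.4, 0.4, -0.1]
gripper_width: 58.7
```

```bash
python3 - <<'E'
from h import *
st()
for k in range(6):
    im=arm.get_image("wrist");st()
E
```

```text
t 21.2 pos [559.9  83.7  67.1] hx -118.69 tilt [0.0433 0.0003] F [-0.4  0.4 -0.1] T [-0.23  0.18  0.87] w 58.7 j6 [ 25. -55.]
t 21.25 pos [559.9  83.7  67.1] hx -118.69 tilt [0.0433 0.0003] F [-0.9  0.9  0.1] T [-0.21  0.18  0.88] w 58.2 j6 [ 25. -55.]
t 21.3 pos [559.9  83.7  67.1] hx -118.7 tilt [0.0434 0.0004] F [-0.1  0.2  0.1] T [-0.21  0.15  0.83] w 58.5 j6 [ 25. -55.]
t 21.35 pos [559.9  83.7  67.1] hx -118.69 tilt [0.0433 0.0004] F [-1.   0.5  0.3] T [-0.3   0.18  0.86] w 58.2 j6 [ 25. -55.]
t 21.4 pos [559.8  83.7  67.1] hx -118.7 tilt [0.0433 0.0004] F [-1.8  0.6 -0. ] T [-0.22  0.22  0.8 ] w 58.6 j6 [ 25. -55.]
t 21.45 pos [559.9  83.7  67.1] hx -118.7 tilt [0.0434 0.0004] F [-0.8  0.3  1. ] T [-0.22  0.23  0.86] w 58.2 j6 [ 25. -55.]
t 21.5 pos [559.9  83.7  67.1] hx -118.7 tilt [0.0434 0.0005] F [-0.7  0.7 -0.2] T [-0.23  0.2   0.85] w 58.1 j6 [ 25. -55.]
```

Call:
{"method": "arm_command", "body": {
  "commands": [0,0,0,0,0,0,0,0,0,0,0,0,0,0,0,0,0,0,0,0],
  "jaw": 1.0
}}

```text
clock: 22.0
position: [560.2, 83.6, 67.0]
ee_rot: [-0.505, 0.863, -0.01, 0.02]
contact_force: [-0.2, -0.1, 0.5]
gripper_width: 85.4
```

```bash
python3 - <<'E'
from h import *
st()
im=arm.get_image("wrist");save("w22",im)
E
```

```text
t 22.0 pos [560.2  83.6  67. ] hx -119.33 tilt [0.0444 0.0034] F [-0.2 -0.1  0.5] T [0.06 0.09 0.01] w 85.4 j6 [ 25. -56.]
```

View pics/w22.png

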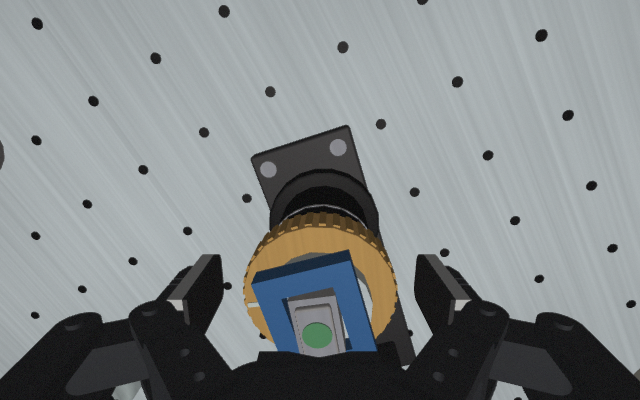

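Call:
{"method": "arm_command", "body": {
  "commands": [0,0,-0.01,0,0,0,-0.02,0,0,0,-0.03,0,0,0,-0.03,0,0,0,-0.03,0]
}}

```text
clock: 22.55
position: [552.2, 82.1, 188.5]
ee_rot: [-0.504, 0.863, -0.009, 0.015]
contact_force: [1.4, -0.5, 0.0]
gripper_width: 85.3
```

Call:
{"method": "arm_command", "body": {
  "commands": [0,0,-0.02,0,0,0,-0.02,0,0,0,-0.01,0,0,0,0,0,0,0,0,0]
}}

```text
clock: 23.05
position: [551.5, 82.6, 248.8]
ee_rot: [-0.504, 0.863, -0.01, 0.021]
contact_force: [0.3, 0.1, -1.0]
gripper_width: 85.3
```

```bash
python3 - <<'E'
from h import *
st();arm.get_image("wrist");im=arm.get_image("wrist");i=arm.camera_info("wrist");save("w23",im)
m=blue(im);m=cv2.morphologyEx(m,cv2.MORPH_CLOSE,np.ones((3,3)))
k,l,s_,c=cv2.connectedComponentsWithStats(m);m=np.where(l==1+s_[1:,4].argmax(),255,0).astype(np.uint8)
for z0 in(103,106): p=fitkey("wrist",m,[558.7,84,np.radians(76)],i,z0)
im=arm.get_image("side");save("s23",cv2.resize(im[160:300,200:380],None,fx=4,fy=4,interpolation=cv2.INTER_CUBIC))
im=arm.get_image("scene");save("c23",im)
E
```

```text
t 23.05 pos [551.5  82.6 248.8] hx -119.41 tilt [0.047  0.0047] F [ 0.3  0.1 -1. ] T [-0.01  0.14 -0.02] w 85.3 j6 [ 26. -56.]
fit [558.9  85.3] yaw 76.87 err px 1062.4 of 1738.0
fit [558.5  85.1] yaw 76.6 err px 1114.3 of 1738.0
```

View pics/w23.png

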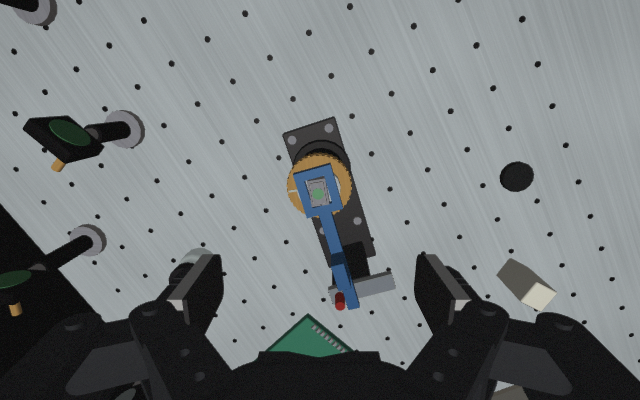

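View pics/s23.png

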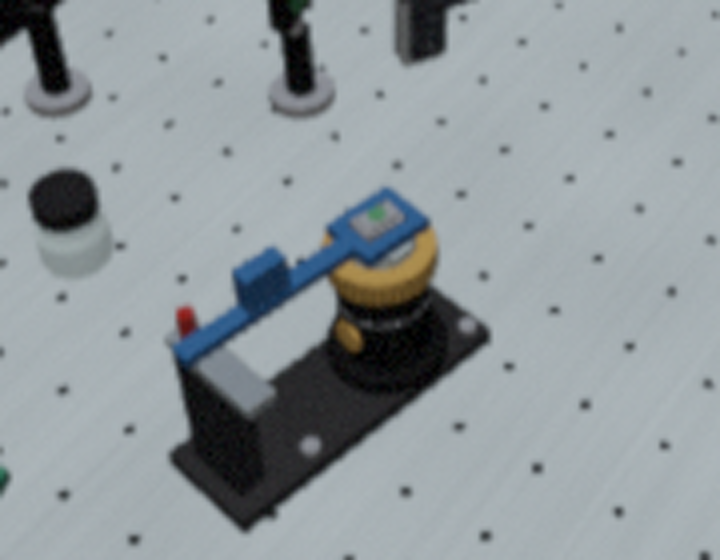

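View pics/c23.png

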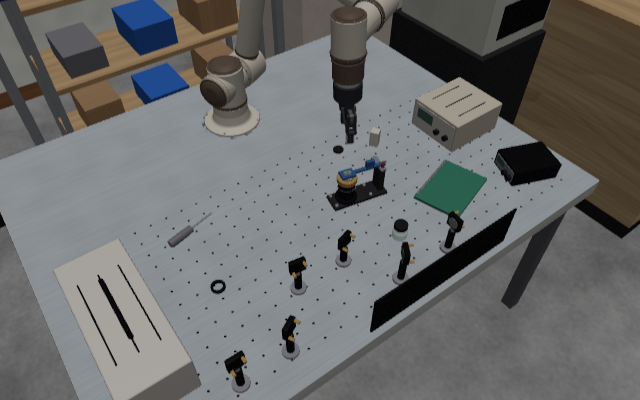

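```bash
python3 - <<'E'
from h import *
st();print(arm.job_done());st()
E
```

```text
t 23.25 pos [551.4  82.5 247.9] hx -119.41 tilt [0.0453 0.0037] F [ 0.5 -1.3 -0.2] T [-0.05  0.09 -0.04] w 85.7 j6 [ 26. -56.]
the job is handed in; nothing more can be done
None
the job is handed in; nothing more can be done
```

I set the blue key over the boss with its tail on the ledge beside the pin. I then turned the brass ring about 57° clockwise until it tightened, let go, lifted clear and handed the job in at 23 s.

**Torque:** it read about 0.6 N m at first, so I turned the ring slightly further and held for 0.3 s. It read 0.80–0.88 N m there, a little over the 0.7 N m aim but below the 1.1 N m limit. I never measured the pin force directly; I inferred it from the wrist torque.

**Final pictures:** the key lies flat on the boss with its tail against the red pin. The bystanders look where they were, judged by eye. At hand-in the gripper was open, well above the work, and read only noise-level forces.

**Checks that disagreed or were weak:**
- **Last key fit:** the key's outline fitted poorly after the lift, about 1,060 of 1,738 px off. It still put the key at (558.9, 85.3), within about 1.5 mm of the measured axis.
- **Key height:** an earlier outline fit preferred a key height of 103 mm over the true 106 mm, which I put down to camera calibration.
- **Arm tilt:** the tool had drifted to a tilt of about 0.05 rad by the time I placed the key and turned the ring. It did no visible harm.
- **Ring and barrel angles:** these could not be read directly. I judged them from the torque rise and the pictures.

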